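# Empty the electrode trays into the slotted rod box and nest them

## Robot

A 7-joint arm with a two-finger parallel gripper is mounted at the origin on the work surface. World frame = base frame: x ahead of the robot, y to its left, z up, the work surface at z = 0. Lengths are in m, angles in rad, forces in N, time in s.
With the tool pointing down it reaches from about 0.35 to 0.9 m from the base axis. Payload 7.2 kg.
Tool frame: the origin (TCP) lies midway between the tips of the shut fingers; the grasp point (between the pads) lies 19 mm behind it; z points along the fingers, y is the line along which they close (so a half turn about z gives the same grasp; the last joint's range is limited). The gripper opens to 88 mm and grips with 3 to 60 N. Pads are 20 mm wide; open, the fingers measure 115 mm over their backs; the gripper's body (75 mm by 178 mm) begins 61 mm behind the grasp point.
Start: joints at [1.041, 0.411, -0.013, 1.596, 0.006, 1.134, -0.082], TCP at [0.278, -0.56, 0.223] pointing down, gripper open.
Joint ranges: [-2.95, 2.95], [-0.29, 1.99], [-1.47, 1.44], [0.14, 2.54], [-1.03, 4.17], [0.13, 1.85], [-2.86, 2.86]. Speed limits (rad/s): [2.39, 2.39, 3.01, 3.01, 3.14, 3.14, 3.14].

## Interface

Orientations are given as a unit quaternion [x, y, z, w].
In Python, from station import ctrl gives the robot as it stands. The module is installed in compiled form; this text tells all that it offers.
- The arm moves only by the shell command python3 -m pendant 'ROWS' [OPENING] [FORCE]. ROWS is JSON, a list of rows, each an object of numbers: "dx", "dy", "dz": the shift along the world's x, y, z in m; "spin": the turn about the world's z in rad. A call has 1 to 8 rows; each row is the pose to reach, as a shift and turn from the pose commanded when the call began; what a row does not reach only later rows make up. A row lasts 1/10 s, in which the tool goes at most 50 mm and 8.59 degrees, less where a joint would pass 70% of its speed; a pose out of reach is approached as far as the arm can. A call with a gripper value outside its range is refused whole. OPENING is the opening, from 0 (shut) to 1 (fully open), set as the call begins (- or left out, the last holds). The fingers move at their own pace and stop on an object; FORCE is the grip in N (left out, the last holds). Time passes only in rows, so rows that repeat a pose let the fingers close. It gives the time, the measured TCP pose, the force and the opening at its end, in the units of the state.
- ctrl.get_obs(): the state, without advancing time (a new reading comes with each control period).
- ctrl.grab_frame(name): name is "side" or "top"; returns a dict with "image" (400x640x3 uint8, red, green, blue), "z_map" (400x640 float32, m along the optical axis (not along the pixel's ray), 0 where there is no reading), "camera_matrix" (3x3 intrinsics, pixels), "k1" (the pictures are not rectified: a ray, as slopes to the right and down, at radius r is drawn at 1 + k1 r^2 times it, then the intrinsics apply), "extrinsics" (4x4, takes a point from camera to world coordinates). Camera axes: x right, y down, z forward; pixel columns grow to the right and rows downward; lengths in m; the calibration is good to about 2 mm. A picture is of the moment at which its call begins.
- ctrl.job_done(): hands the job in, once; it reports no verdict.
The state is a dict: "t": time; "joint_positions": joint angles; "joint_vel": joint speeds; "joint_torque": joint torques, N m; "tcp_pos": TCP position; "tcp_rot": TCP orientation; "force": force on the tool from outside, world axes, zero at the start; "ft_torque": the same for the moment, N m; "finger_gap": opening from 0.0 (shut) to 1.0 (fully open).
Only numpy, scipy, OpenCV 4.12 (cv2) and the standard library are available. Lean on these libraries where they do the work, as an engineer would, in place of code of your own. Each camera call takes 0.05 s, during which the arm holds its last target. There are 200 camera calls.

## Task

Clear up the arc bench: carry each loose tray to the rod box, turn it so that its copper rods line up with the slot and tip them in through its open mouth, until every rod lies fully inside the box. Do not touch the rods with the fingers. Nest all the loose trays, empty, in one level stack in the tray that is screwed to the bench, squarely lined up with it, let go of them, and do not push the other things on the bench about.

Things in the scene. Friction and masses are not known exactly. Their poses are not given: they have to be found in the camera images.
- slotbox: the rod box: a grey closed sheet-steel box screwed to the bench, 230 mm (x) by 90 mm (y) by 75 mm high, walls 4 mm, with one slot through its top, 160 mm long (along x) by 34 mm wide, in the middle of the top, dark inside. Origin at the centre of its underside, z up
- slot (a point): centre of the slot, level with the top face of the rod box (75 mm above the bench); x along the slot
- holder_seat (a point): the stack's bottom tray: an empty tray just like the loose ones, fixed on a dark steel plate (180 x 90 x 6 mm) screwed to the bench. This point: centre of this tray's underside, 6 mm above the bench; axes as for the trays. The first tray nested in it has its underside 22 mm above this point, the second 44, the third 66
- tray1_center (a point): open-ended aluminium parts tray (scoop), 150 mm long, 36 mm high, 66 mm wide over its two ears, 140 g; holds 0 to 2 rods. This point: its centre, 18 mm above its underside, mid-length. x runs along the tray to its open mouth (x = +75 mm), the back wall closes the other end (x = -75 mm at the rim), y across, z up
- tray1: the same tray, origin at the centre of its underside. Grip ears: one each side at mid-length, 40 mm long, flat upright outer face 33 mm from the centre line, 14 to 36 mm above the underside; grip across them from above. To nest, keep fingertips over 16 mm above the underside: nested trays stand ear on ear, each 22 mm above the one below, with about 4 mm play
- tray2_center (a point): another such tray, axes as tray1_center. Walls 3 mm, sloping outwards: 36 mm wide overall at the bottom, 54 mm at the rim
- tray2: the same tray, origin under its centre. Its shallow V floor rises 4 degrees towards the mouth, so that rods rest against the back: its middle is 5 mm above the underside at the back, 15 mm at the mouth
- tray3_center (a point): another such tray, axes as tray1_center
- tray3: the same tray, origin at the centre of its underside
- rod1_center (a point): a polished round copper electrode rod, 10 mm thick, 110 mm long, 70 g, lying lengthwise in one of the trays at the start; this point is its centre, x runs along it. It begins to slide along a tray's floor at about 25 degrees of tilt and runs out surely at 40 to 45. Absent rods are given as None
- rod2_center (a point): another such rod, as rod1_center
- rod3_center (a point): another such rod, as rod1_center
- rod4_center (a point): another such rod, as rod1_center
- rod5_center (a point): another such rod, as rod1_center
- rod6_center (a point): another such rod, as rod1_center
- heatsink: bystander: black finned heatsink, 60 by 90 by 32 mm; origin under its centre
- cassette: bystander: flat clear plastic case, 70 by 109 by 16 mm; origin under its centre
- insulator: bystander: white ribbed ceramic insulator, 44 mm wide, 58 mm high; origin under its centre
- rod1: the same rod as rod1_center
- rod2: the same rod as rod2_center
- rod3: the same rod as rod3_center
- rod4: the same rod as rod4_center
- rod5: the same rod as rod5_center
- rod6: the same rod as rod6_center
Mind the look-alikes: they are no part of the job. Leave any brown or turquoise look-alike of the tray1 alone.

How it is judged:
At the end, for the whole second after the job is handed in: Rods all inside the rod box: centre under 45 mm high, within 30 degrees of level. The three trays nested in the fixed tray: centres within 15 mm in plan, lined up within 0.17 rad (either way round), level within 0.12 rad, highest at most 6 mm above full nesting, at rest (z of rod1_center in the frame of slotbox between 0 and 0.045 m and x of rod1_center in the frame of slotbox between -0.115 and 0.115 m and y of rod1_center in the frame of slotbox between -0.045 and 0.045 m and angle between each of rod1_center, rod2_center, rod3_center, rod4_center, rod5_center, rod6_center's own x axis and vertical above 1.05 rad and z of rod2_center in the frame of slotbox between 0 and 0.045 m and x of rod2_center in the frame of slotbox between -0.115 and 0.115 m and y of rod2_center in the frame of slotbox between -0.045 and 0.045 m and z of rod3_center in the frame of slotbox between 0 and 0.045 m and x of rod3_center in the frame of slotbox between -0.115 and 0.115 m and y of rod3_center in the frame of slotbox between -0.045 and 0.045 m and z of rod4_center in the frame of slotbox between 0 and 0.045 m and x of rod4_center in the frame of slotbox between -0.115 and 0.115 m and y of rod4_center in the frame of slotbox between -0.045 and 0.045 m and z of rod5_center in the frame of slotbox between 0 and 0.045 m and x of rod5_center in the frame of slotbox between -0.115 and 0.115 m and y of rod5_center in the frame of slotbox between -0.045 and 0.045 m and z of rod6_center in the frame of slotbox between 0 and 0.045 m and x of rod6_center in the frame of slotbox between -0.115 and 0.115 m and y of rod6_center in the frame of slotbox between -0.045 and 0.045 m and horizontal distance between each of tray1_center, tray2_center, tray3_center and holder_seat below 0.015 m and z of each of tray1_center, tray2_center, tray3_center in the frame of holder_seat below 0.09 m and angle between the x axis of each of tray1_center, tray2_center, tray3_center and the x axis of holder_seat, either way round below 0.17 rad and angle between each of tray1_center, tray2_center, tray3_center's own z axis and vertical below 0.12 rad and linear speed of each of tray1, tray2, tray3 below 0.02 m/s); the robot touches nothing.
It fails at once if the fingers touch a rod (contact force between the fingers and rod1 above 0.5 N or contact force between the fingers and rod2 above 0.5 N or contact force between the fingers and rod3 above 0.5 N or contact force between the fingers and rod4 above 0.5 N or contact force between the fingers and rod5 above 0.5 N or contact force between the fingers and rod6 above 0.5 N).
It fails at once if a bystander (heatsink, cassette case, insulator) is pushed more than 30 mm (distance of any of heatsink, cassette, insulator from where it was at the start of the episode above 0.03 m).
Of rod1, rod2, rod3, rod4, rod5, rod6 only 4 to 6 are there at a start; the rules pass over those that are not, and their reading is None.
At some moment in a run one of tray1, tray2, tray3 may be knocked a few centimetres aside while the robot is not near it.
It also fails if it takes over 210 s, if anything falls off the work surface, if the arm or the gripper's body presses on something with over 40 N, if the wrist force passes 120 N, or if a joint passes its speed limit or range.

## Working session

There is one attempt and no reset: what is moved stays moved. The work goes in short steps, Python scripts to look and compute and a shell command to move; the robot and the scene stay as the last step left them, time stands still between calls to the robot, and variables do not carry over. Pictures are saved under pics/ and viewed, on a budget of 14 in all, crops included, one or two more only if the job needs it, and the job is handed in when it is done.

```bash
mkdir -p pics; cat > h.py <<'E'
import numpy as np, cv2
from station import ctrl
def grab(name,save=None):
    f=ctrl.grab_frame(name)
    if save: cv2.imwrite(save,cv2.cvtColor(f["image"],cv2.COLOR_RGB2BGR))
    return f
def rays(f,uv):
    d=np.array([f["k1"],0,0,0,0],float)
    return cv2.undistortPoints(np.array(uv,float).reshape(-1,1,2),np.array(f["camera_matrix"],float),d).reshape(-1,2)
def plane(f,uv,z):
    E=np.array(f["extrinsics"]);p=np.c_[rays(f,uv),np.ones(len(uv))]@E[:3,:3].T
    o=E[:3,3];return o+p*((z-o[2])/p[:,2])[:,None]
def cloud(f):
    h,w=f["z_map"].shape;v,u=np.mgrid[:h,:w]
    r=rays(f,np.c_[u.ravel(),v.ravel()]);z=f["z_map"].ravel()[:,None]
    E=np.array(f["extrinsics"]);return (np.c_[r*z,z]@E[:3,:3].T+E[:3,3]).reshape(h,w,3)
E
python3 - <<'E'
from h import *
for n in("side","top"):
    f=grab(n,f"pics/{n}0.png");print(n,f["camera_matrix"],f["k1"],np.round(f["extrinsics"],3))
print(ctrl.get_obs())
E
```

```text
side [[447.30978356   0.         319.35125151]
 [  0.         447.30978356 191.64103391]
 [  0.           0.           1.        ]] 0.026334096298285717 [[ 0.95  -0.158  0.271  0.147]
 [-0.313 -0.508  0.803 -1.183]
 [ 0.011 -0.847 -0.531  0.796]
 [ 0.     0.     0.     1.   ]]
top [[432.77204159   0.         309.2474359 ]
 [  0.         432.77204159 197.2034893 ]
 [  0.           0.           1.        ]] 0.010743983682105235 [[-0.107 -0.973  0.205  0.287]
 [-0.994  0.105 -0.019 -0.075]
 [-0.003 -0.206 -0.979  1.179]
 [ 0.     0.     0.     1.   ]]
{'t': 0.1, 'joint_positions': array([ 1.0407958 ,  0.41180565, -0.01271909,  1.5969518 ,  0.00560539,
        1.1342923 , -0.08216087]), 'joint_vel': array([-0.00140987, -0.00090928, -0.00030439,  0.00012459, -0.00083154,
       -0.00113623, -0.00020515]), 'joint_torque': array([ 1.72389064e-03, -5.89099860e+01,  6.43324088e-01, -2.91709757e+01,
       -5.38774626e-02,  1.45681633e-02,  8.15183057e-05]), 'tcp_pos': array([ 0.27824262, -0.55914473,  0.22190551]), 'tcp_rot': array([ 9.73452268e-01,  2.28889004e-01, -2.12016306e-04, -6.78358446e-04]), 'force': array([-0.46954613,  0.74457137,  0.49884046]), 'ft_torque': array([-0.01656904,  0.00246882, -0.04699442]), 'finger_gap': 1.00116131398479}
```

View pics/top0.png

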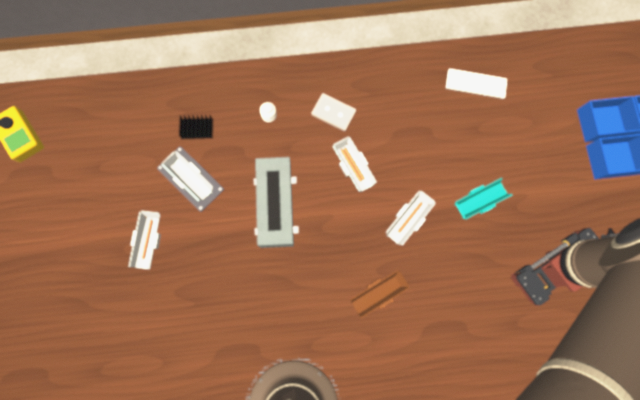

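View pics/side0.png

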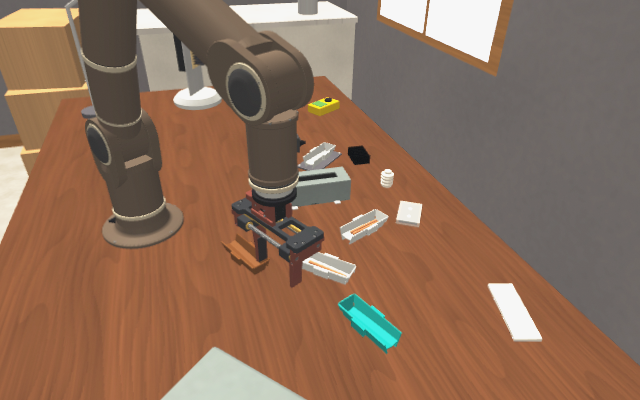

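```bash
cat > m.py <<'E'
from h import *
f=grab("top","pics/t1.png");im=f["image"];P=cloud(f)
hsv=cv2.cvtColor(im,cv2.COLOR_RGB2HSV)
Z=P[...,2]
print("bench z",np.median(Z[250:290,180:340]))
# things higher than 8mm
m=((Z>0.010)&(Z<0.13)).astype(np.uint8); m=cv2.morphologyEx(m,cv2.MORPH_OPEN,np.ones((2,2)))
n,l,s,c=cv2.connectedComponentsWithStats(m)
for i in range(1,n):
    if 150<s[i,4]<8000 and s[i,0]>110 and s[i,0]<530:
        ys,xs=np.where(l==i);q=P[ys,xs];h=np.percentile(q[:,2],95)
        b=cv2.minAreaRect((q[:,:2]*1000).astype(np.float32))
        print(c[i].round(),s[i,4],"h %.3f"%h,"rect",np.round(b[0],1),np.round(b[1],1),round(b[2],1),"rgb",np.median(im[ys,xs],0))
E
python3 m.py; python3 - <<'E'
import cv2
i=cv2.imread("pics/t1.png")[90:290,120:450]
cv2.imwrite("pics/crop1.png",cv2.resize(i,(792,480),interpolation=cv2.INTER_CUBIC))
E
```

```text
bench z 0.00020971628593524638
[334. 113.] 873 h 0.020 rect [ 559.6 -116.1] [117.2 539.8] 69.2 rgb [242. 239. 228.]
[269. 113.] 234 h 0.060 rect [783.5 -14.5] [33.5 49.2] 28.4 rgb [247. 246. 239.]
[356. 166.] 1054 h 0.037 rect [ 476.2 -198.1] [130.8 433. ] 73.8 rgb [246. 239. 229.]
[189. 177.] 1139 h 0.044 rect [474.6 110.1] [524.7  63.5] 38.4 rgb [246. 245. 241.]
[275. 204.] 2367 h 0.078 rect [465.6  -7.8] [364.5 116. ] 2.9 rgb [204. 209. 192.]
[486. 199.] 841 h 0.037 rect [ 396.4 -362.6] [ 66.  615.7] 20.0 rgb [ 56. 205. 185.]
[410. 220.] 1060 h 0.037 rect [ 372.6 -267.7] [ 76.6 415. ] 34.5 rgb [245. 238. 227.]
[145. 243.] 1135 h 0.037 rect [413.  146.9] [488.4 149.8] 77.4 rgb [237. 220. 200.]
[378. 296.] 1057 h 0.038 rect [ 246.5 -208.1] [ 99.9 259.4] 4.3 rgb [166. 102.  60.]
[295. 384.] 1739 h 0.120 rect [155.6 -22.9] [200.7 272. ] 83.5 rgb [145. 122.  99.]
```

View pics/crop1.png

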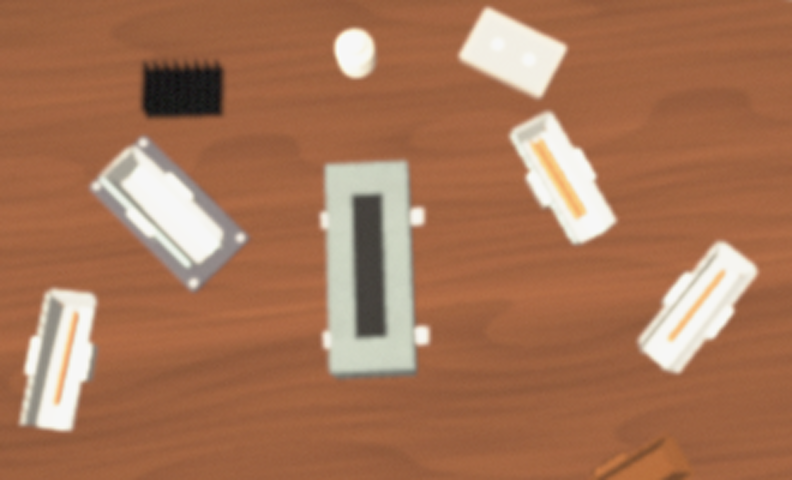

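```bash
cat > m.py <<'E'
from h import *
import sys
def inside(P,c,u,a,b):
    d=P[...,:2]-c; return d@u,d@np.array([-u[1],u[0]])
def trays(f,seeds,R=0.12,zr=0.036):
    im=f["image"];P=cloud(f);hsv=cv2.cvtColor(im,cv2.COLOR_RGB2HSV)
    cop=(hsv[...,0]>5)&(hsv[...,0]<25)&(hsv[...,1]>60)
    m=((hsv[...,1]<75)&(hsv[...,2]>90))
    n,l,s,c=cv2.connectedComponentsWithStats(m.astype(np.uint8))
    out=[]
    for sd in seeds:
        i=min((k for k in range(1,n) if s[k,4]>300),key=lambda k:np.hypot(*(c[k]-sd)))
        cn=max(cv2.findContours((l==i).astype(np.uint8),cv2.RETR_EXTERNAL,cv2.CHAIN_APPROX_NONE)[0],key=len).reshape(-1,2)
        q=plane(f,cn,zr)[:,:2]
        (cx,cy),(w,h),a=cv2.minAreaRect((q*1000).astype(np.float32))
        if w<h:a+=90
        a=np.deg2rad(a);u=np.array([np.cos(a),np.sin(a)]);cc=np.array([cx,cy])/1000
        X,Y=inside(P,cc,u,0,0)
        ends=[np.median(P[...,2][(abs(Y)<0.012)&(sg*X>0.062)&(sg*X<0.075)]) for sg in(1,-1)]
        r=cop&(abs(X)<0.08)&(abs(Y)<0.025)
        rx=X[r]
        print("seed",sd,"c",np.round(cc,4),"size",round(max(w,h)),round(min(w,h)),"yaw",round(a,3),"end z +/-",np.round(ends,3),"rod px",r.sum(),"x",np.round(np.percentile(rx,[3,97]),3) if r.sum() else "", "y",np.round(np.percentile(Y[r],[5,95]),3) if r.sum() else "")
        out.append((cc,a))
    return out
if __name__=="__main__":
    f=grab("top");trays(f,[(145,240),(355,163),(410,218)]);trays(f,[(190,180)],zr=0.042)
    P=cloud(f);hsv=cv2.cvtColor(f["image"],cv2.COLOR_RGB2HSV)
    # slot: dark region
    dk=(hsv[...,2]<90).astype(np.uint8);dk[:,:255]=0;dk[:,300:]=0;dk[:150]=0;dk[250:]=0
    cn=max(cv2.findContours(dk,cv2.RETR_EXTERNAL,cv2.CHAIN_APPROX_NONE)[0],key=len).reshape(-1,2)
    print("slot",cv2.minAreaRect((plane(f,cn,0.075)[:,:2]*1000).astype(np.float32)))
    t=(P[...,2]>.068)&(P[...,2]<.082);t[:,:245]=0;t[:,310:]=0;t[:140]=0;t[260:]=0
    cn=max(cv2.findContours(t.astype(np.uint8),cv2.RETR_EXTERNAL,cv2.CHAIN_APPROX_NONE)[0],key=len).reshape(-1,2)
    print("boxtop",cv2.minAreaRect((plane(f,cn,0.075)[:,:2]*1000).astype(np.float32)))
E
python3 m.py
```

```text
seed (145, 240) c [0.46   0.3467] size 153 75 yaw 2.9 end z +/- [0.016 0.026] rod px 314 x [-0.075  0.079] y [-0.005  0.024]
seed (355, 163) c [ 0.606  -0.2285] size 156 74 yaw 0.374 end z +/- [0.023 0.014] rod px 336 x [-0.079  0.058] y [-0.01   0.024]
seed (410, 218) c [ 0.4424 -0.3596] size 158 71 yaw 2.333 end z +/- [0.014 0.021] rod px 166 x [-0.049  0.079] y [-0.02  0.02]
seed (190, 180) c [0.6134 0.2185] size 177 87 yaw 0.696 end z +/- [0.014 0.007] rod px 32 x [-0.079 -0.076] y [-0.021  0.023]
slot ((521.601806640625, -3.140016555786133), (26.461694717407227, 150.06800842285156), 86.51602935791016)
boxtop ((519.896484375, -3.7544097900390625), (90.18306732177734, 230.6394805908203), 86.48155212402344)
```

```bash
python3 - <<'E'
from m import *
f=grab("top");P=cloud(f);hsv=cv2.cvtColor(f["image"],cv2.COLOR_RGB2HSV)
for c,a in [((.460,.3467),2.9),((.606,-.2285),.374),((.4424,-.3596),2.333),((.6134,.2185),.696)]:
    u=np.array([np.cos(a),np.sin(a)]);X,Y=inside(P,np.array(c),u,0,0)
    b=np.arange(-.08,.081,.01)
    print([int(1000*np.median(P[...,2][(abs(Y)<.013)&(abs(X-x)<.005)])) for x in b])
    k=(abs(X)<.075)&(abs(Y)<.02)&(P[...,2]>.009)&(hsv[...,1]>90)&(hsv[...,0]<25)
    print(" rod",k.sum(),np.round(np.percentile(X[k],[2,50,98]),3),np.round(np.percentile(Y[k],[2,50,98]),3)) if k.sum() else 0
    # ears / rim: high points
    k=(P[...,2]>.028)&(P[...,2]<.05)&(abs(X)<.09)&(abs(Y)<.05)
    h=P[k];print(" rim rect",cv2.minAreaRect((h[:,:2]*1000).astype(np.float32)), "median X,Y",np.median(X[k]),np.median(Y[k]))
t=np.array([[190,180]])
m=((hsv[...,1]<75)&(hsv[...,2]>70)).astype(np.uint8)
n,l,s,c=cv2.connectedComponentsWithStats(m);i=l[180,190]
cn=max(cv2.findContours((l==i).astype(np.uint8),cv2.RETR_EXTERNAL,cv2.CHAIN_APPROX_NONE)[0],key=len).reshape(-1,2)
print("plate",cv2.minAreaRect((plane(f,cn,.006)[:,:2]*1000).astype(np.float32)))
E
```

```text
[0, 32, 8, 11, 10, 13, 14, 14, 13, 14, 17, 16, 17, 16, 16, 17, 1]
 rod 69 [-0.049  0.     0.043] [-0.004 -0.     0.002]
 rim rect ((460.64105224609375, 347.88763427734375), (69.5460205078125, 147.30421447753906), 77.8812026977539) median X,Y -0.003459847074463837 -0.023588488543045814
[0, 13, 15, 15, 22, 20, 19, 20, 19, 18, 17, 17, 16, 15, 10, 27, 35]
 rod 170 [-0.044  0.003  0.053] [-0.008 -0.001  0.006]
 rim rect ((608.0617065429688, -229.451416015625), (148.7822723388672, 67.34265899658203), 23.41732406616211) median X,Y 0.006891796296437163 -0.02068539472564116
[36, 24, 8, 11, 11, 9, 11, 12, 14, 15, 15, 15, 16, 14, 15, 13, 0]
 rod 66 [-0.051 -0.004  0.04 ] [-0.003 -0.     0.002]
 rim rect ((443.48046875, -362.3186950683594), (65.79292297363281, 148.49342346191406), 43.955989837646484) median X,Y -0.008289343505273486 0.01504211294793522
[1, 5, 19, 22, 20, 19, 19, 18, 18, 16, 16, 14, 15, 14, 13, 14, 31]
 rim rect ((621.060546875, 226.3611297607422), (150.49449157714844, 62.85740661621094), 39.43516540527344) median X,Y 0.018833249135311023 0.0027144434853603695
plate ((623.7988891601562, 227.85693359375), (183.26870727539062, 89.69316101074219), 39.86476135253906)
```

Candidates for the trays: white ones at (145,240), (355,163) and (410,218) match the aluminium trays, and each has a copper rod (two in the one at (355,163)). The brown one at (378,296) and the turquoise one at (483,199) are look-alikes. The fixed tray is the empty one on the grey plate at (190,180). I start with the tray at (410,218).

```bash
python3 -m pendant '[{"dx":0.03,"dy":0.03,"spin":-0.15},{"dx":0.06,"dy":0.06,"spin":-0.3},{"dx":0.09,"dy":0.09,"spin":-0.45},{"dx":0.12,"dy":0.12,"spin":-0.6},{"dx":0.15,"dy":0.15,"spin":-0.75},{"dx":0.18,"dy":0.181,"spin":-0.9},{"dx":0.181,"dy":0.181,"spin":-1.05},{"dx":0.181,"dy":0.181,"spin":-1.17}]' 1 60
python3 -m pendant '[{"dz":-0.03,"spin":-0.097},{"dz":-0.07,"spin":-0.097},{"dz":-0.11,"spin":-0.097},{"dz":-0.11,"spin":-0.097}]'
python3 -c "
from m import *
f=grab('top','pics/t2.png');g=grab('side','pics/s2.png')
o=ctrl.get_obs();print(o['tcp_pos'],o['tcp_rot'],o['force'],o['joint_positions'])
a=f['image'][100:300,320:560,::-1];b=g['image'][180:340,230:430,::-1]
cv2.imwrite('pics/v2.png',np.hstack([cv2.resize(a,(390,325)),cv2.resize(b,(406,325))]))
"
```

```text
[ 0.27841052 -0.55944593  0.2224504 ] [ 9.73455825e-01  2.28874915e-01 -5.14105191e-05 -1.63681257e-04] [-0.39448435 -0.00486781 -0.21912594] [ 1.04081027  0.41130158 -0.01271957  1.59638852  0.00560896  1.13428135
 -0.08217454]validation failed for argument at $[0]...
validation failed for argument at $[0]...
```

View pics/v2.png

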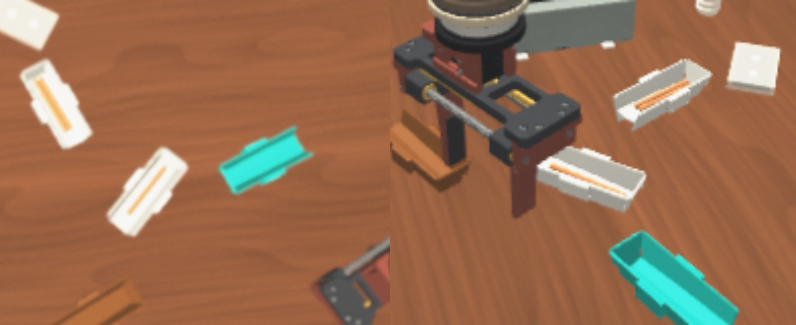

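The picture shows the arm hasn't moved: the call was refused. I'll give all four numbers in every row.

```bash
python3 -m pendant '[{"dx":0.03,"dy":0.03,"dz":0,"spin":-0.15},{"dx":0.06,"dy":0.06,"dz":0,"spin":-0.3},{"dx":0.09,"dy":0.09,"dz":0,"spin":-0.45},{"dx":0.12,"dy":0.12,"dz":0,"spin":-0.6},{"dx":0.15,"dy":0.15,"dz":0,"spin":-0.75},{"dx":0.18,"dy":0.181,"dz":0,"spin":-0.9},{"dx":0.181,"dy":0.181,"dz":0,"spin":-1.05},{"dx":0.181,"dy":0.181,"dz":0,"spin":-1.17}]' 1 60
```

```text
t: 1.15
tcp_pos: [0.461, -0.3767, 0.2226]
tcp_rot: [0.938, -0.348, 0.0, -0.0]
force: [-0.4, -0.7, 1.3]
finger_gap: 1.0
```

```bash
python3 -m pendant '[{"dx":0,"dy":-0.001,"dz":-0.04,"spin":-0.093},{"dx":-0.002,"dy":-0.0015,"dz":-0.08,"spin":-0.093},{"dx":-0.002,"dy":-0.0015,"dz":-0.12,"spin":-0.093},{"dx":-0.002,"dy":-0.0015,"dz":-0.16,"spin":-0.093},{"dx":-0.002,"dy":-0.0015,"dz":-0.16,"spin":-0.093}]'
python3 -c "
from m import *
f=grab('top');g=grab('side')
o=ctrl.get_obs();print(o['tcp_pos'],o['tcp_rot'])
a=f['image'][150:280,330:490,::-1];b=g['image'][180:340,230:430,::-1]
cv2.imwrite('pics/v3.png',np.hstack([cv2.resize(a,(400,325)),cv2.resize(b,(406,325))])[:,:800])
"
```

```text
t: 1.65
tcp_pos: [0.4545, -0.3775, 0.0578]
tcp_rot: [0.921, -0.39, -0.005, -0.001]
force: [-0.6, 0.1, 0.1]
finger_gap: 0.999
[ 0.45735661 -0.38010918  0.0629588 ] [ 9.20797972e-01 -3.90039439e-01 -5.72861809e-04 -4.38576914e-05]
```

View pics/v3.png

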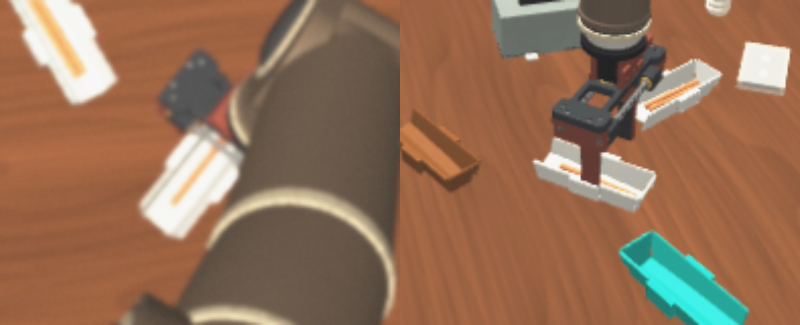

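```bash
python3 -m pendant '[{"dx":0.001,"dy":0.002,"dz":-0.022,"spin":0},{"dx":0.001,"dy":0.002,"dz":-0.043,"spin":0},{"dx":0.001,"dy":0.002,"dz":-0.043,"spin":0}]'
python3 -m pendant '[{"dx":0,"dy":0,"dz":0,"spin":0},{"dx":0,"dy":0,"dz":0,"spin":0},{"dx":0,"dy":0,"dz":0,"spin":0},{"dx":0,"dy":0,"dz":0,"spin":0},{"dx":0,"dy":0,"dz":0,"spin":0},{"dx":0,"dy":0,"dz":0,"spin":0}]' 0.5 50
python3 -m pendant '[{"dx":0,"dy":0,"dz":0.01,"spin":0},{"dx":0,"dy":0,"dz":0.02,"spin":0},{"dx":0,"dy":0,"dz":0.04,"spin":0},{"dx":0,"dy":0,"dz":0.06,"spin":0},{"dx":0,"dy":0,"dz":0.08,"spin":0}]'
python3 -c "
from m import *
f=grab('top');g=grab('side')
o=ctrl.get_obs();print(o['tcp_pos'],o['tcp_rot'],o['force'],o['finger_gap'])
a=f['image'][150:280,330:490,::-1];b=g['image'][140:300,230:430,::-1]
cv2.imwrite('pics/v4.png',np.hstack([cv2.resize(a,(400,325)),cv2.resize(b,(406,325))])[:,:800])
"
```

```text
t: 2.05
tcp_pos: [0.4587, -0.378, 0.0202]
tcp_rot: [0.921, -0.39, -0.0, -0.0]
force: [0.1, -0.8, -0.6]
finger_gap: 0.999
t: 2.65
tcp_pos: [0.4594, -0.3787, 0.0212]
tcp_rot: [0.921, -0.39, 0.001, 0.0]
force: [-0.7, 1.3, 7.6]
finger_gap: 0.742
t: 3.15
tcp_pos: [0.4583, -0.378, 0.101]
tcp_rot: [0.921, -0.39, -0.0, 0.0]
force: [-0.1, 0.4, -2.6]
finger_gap: 0.744
[ 0.45985989 -0.37926601  0.1029032 ] [ 9.20783884e-01 -3.90064646e-01  2.51027355e-03  5.55749254e-04] [-1.02480699 -0.28102856 -2.32777646] 0.7462651188286881
```

View pics/v4.png

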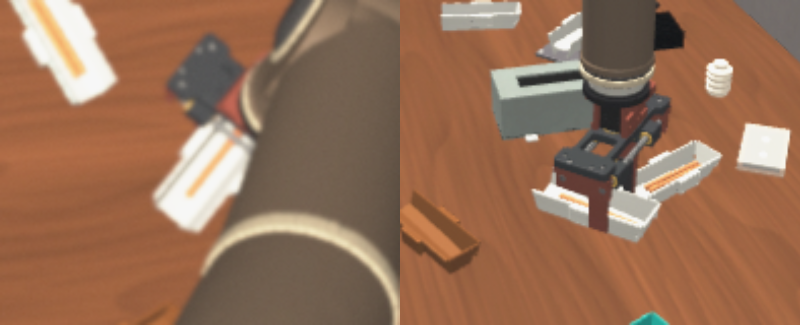

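```bash
python3 -m pendant '[{"dx":0.01,"dy":0.02,"dz":0.035,"spin":0.06},{"dx":0.03,"dy":0.055,"dz":0.066,"spin":0.15},{"dx":0.05,"dy":0.1,"dz":0.066,"spin":0.25},{"dx":0.07,"dy":0.145,"dz":0.066,"spin":0.35},{"dx":0.09,"dy":0.19,"dz":0.066,"spin":0.45},{"dx":0.11,"dy":0.235,"dz":0.066,"spin":0.55},{"dx":0.125,"dy":0.28,"dz":0.066,"spin":0.64},{"dx":0.145,"dy":0.32,"dz":0.066,"spin":0.742}]'
python3 -m pendant '[{"dx":0.01,"dy":0.025,"dz":0,"spin":0},{"dx":0.02,"dy":0.045,"dz":0,"spin":0},{"dx":0.02,"dy":0.049,"dz":0,"spin":0},{"dx":0.02,"dy":0.049,"dz":0,"spin":0},{"dx":0.02,"dy":0.049,"dz":0,"spin":0}]'
python3 -c "
from m import *
g=grab('side');f=grab('top')
o=ctrl.get_obs();print(o['tcp_pos'],o['tcp_rot'],o['force'],o['finger_gap'])
a=f['image'][60:260,220:420,::-1];b=g['image'][100:260,230:430,::-1]
cv2.imwrite('pics/v5.png',np.hstack([cv2.resize(a,(400,400)),cv2.resize(b,(400,400))]))
"
```

```text
t: 4.05
tcp_pos: [0.6031, -0.0554, 0.1649]
tcp_rot: [1.0, -0.027, -0.001, -0.0]
force: [0.4, -0.8, -2.1]
finger_gap: 0.747
t: 4.55
tcp_pos: [0.6227, -0.0108, 0.1652]
tcp_rot: [1.0, -0.03, -0.001, 0.001]
force: [-0.5, 0.4, -2.0]
finger_gap: 0.745
[ 0.62297134 -0.01103263  0.16552975] [ 9.99526652e-01 -3.07609375e-02 -2.07844486e-04  4.40197193e-04] [ 0.91972681 -0.22575816 -2.31803097] 0.744897519834492
```

View pics/v5.png

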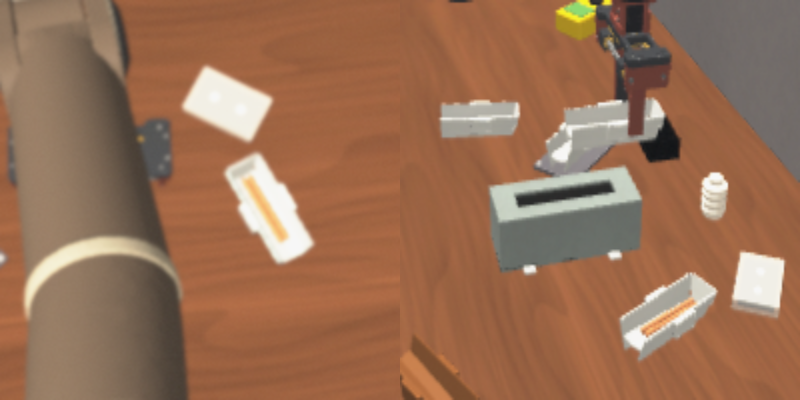

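Side view: the tray is held level at about (600,120) in the right panel, above the box's far end, with its mouth towards the slot. Next I lower the grip force in steps so the tray swings mouth-down about the ears, and measure the tilt from side depth.

```bash
cat > tilt.py <<'E'
from m import *
def tilt(save=None):
    g=grab("side",save);P=cloud(g);hsv=cv2.cvtColor(g["image"],cv2.COLOR_RGB2HSV)
    o=ctrl.get_obs();t=o["tcp_pos"];d=P-t
    near=(abs(d[...,0])<.13)&(abs(d[...,1])<.06)&(d[...,2]>-.085)&(d[...,2]<.13)
    k=near&(hsv[...,1]<60)&(hsv[...,2]>110)
    k=cv2.erode(k.astype(np.uint8),np.ones((2,2)))>0
    q=P[k]
    (cx,cz),(w,h),a=cv2.minAreaRect((q[:,[0,2]]*1000).astype(np.float32))
    if w<h:a-=90
    r=(hsv[...,1]>110)&(hsv[...,0]<22)&(hsv[...,2]>140)&near
    print("n",len(q),"x %.3f..%.3f z %.3f..%.3f"%(*np.percentile(q[:,0],[1,99]),*np.percentile(q[:,2],[1,99])),"rect",round(cx),round(cz),round(w),round(h),"ang",round(a,1),"gap",round(float(o["finger_gap"]),3),"tcp",np.round(t,3),"Fz",round(float(o["force"][2]),1),"copper",r.sum())
if __name__=="__main__": tilt(*sys.argv[1:])
E
python3 tilt.py
python3 -m pendant '[{"dx":0,"dy":0.001,"dz":0.002,"spin":0},{"dx":0,"dy":0.001,"dz":0.002,"spin":0},{"dx":0,"dy":0.001,"dz":0.002,"spin":0}]' - 20; python3 tilt.py
python3 -m pendant '[{"dx":0,"dy":0,"dz":0,"spin":0},{"dx":0,"dy":0,"dz":0,"spin":0},{"dx":0,"dy":0,"dz":0,"spin":0}]' - 10; python3 tilt.py
```

```text
n 568 x 0.525..0.670 z 0.146..0.184 rect 600 175 133 122 ang 50.9 gap 0.741 tcp [ 0.623 -0.011  0.166] Fz -2.0 copper 10
t: 5.0
tcp_pos: [0.6235, -0.0082, 0.1679]
tcp_rot: [1.0, -0.03, 0.0, 0.0]
force: [-0.2, -0.4, -1.3]
finger_gap: 0.747
n 560 x 0.526..0.670 z 0.148..0.186 rect 598 177 134 126 ang 49.5 gap 0.75 tcp [ 0.623 -0.008  0.168] Fz -2.4 copper 12
t: 5.35
tcp_pos: [0.6234, -0.008, 0.1676]
tcp_rot: [1.0, -0.03, -0.0, 0.0]
force: [0.7, -0.2, -2.6]
finger_gap: 0.747
n 564 x 0.526..0.670 z 0.148..0.186 rect 600 177 134 125 ang 49.1 gap 0.747 tcp [ 0.623 -0.008  0.168] Fz -1.0 copper 7
```

```bash
sed -i 's/^    (cx,cz)/    q=q[(abs(q[:,0]-np.median(q[:,0]))<.09)];lo,hi=np.percentile(q[:,0],[10,90]);print("frontz",np.percentile(q[q[:,0]<lo,2],[5,95]).round(3),"backz",np.percentile(q[q[:,0]>hi,2],[5,95]).round(3));  (cx,cz)/' tilt.py
python3 -m pendant '[{"dx":0,"dy":0,"dz":0,"spin":0},{"dx":0,"dy":0,"dz":0,"spin":0},{"dx":0,"dy":0,"dz":0,"spin":0}]' - 6; python3 tilt.py
python3 -m pendant '[{"dx":0,"dy":0,"dz":0,"spin":0},{"dx":0,"dy":0,"dz":0,"spin":0},{"dx":0,"dy":0,"dz":0,"spin":0}]' - 4; python3 tilt.py
```

```text
t: 5.7
tcp_pos: [0.6234, -0.008, 0.1676]
tcp_rot: [1.0, -0.03, -0.0, 0.0]
force: [0.5, 0.7, -2.0]
finger_gap: 0.747
frontz [0.15  0.183] backz [0.157 0.183]
n 554 x 0.526..0.670 z 0.148..0.186 rect 601 176 136 126 ang 50.0 gap 0.75 tcp [ 0.623 -0.008  0.168] Fz -2.1 copper 7
t: 6.05
tcp_pos: [0.6235, -0.0081, 0.1677]
tcp_rot: [1.0, -0.03, 0.0, 0.0]
force: [-0.2, -1.0, -2.2]
finger_gap: 0.75
frontz [0.127 0.155] backz [0.167 0.2  ]
n 546 x 0.534..0.667 z 0.124..0.202 rect 590 175 143 120 ang 45.7 gap 0.752 tcp [ 0.623 -0.008  0.168] Fz -2.3 copper 9
```

At 4 N it swings. Continue.

```bash

python3 -m pendant '[{"dx":0,"dy":0,"dz":0,"spin":0},{"dx":0,"dy":0,"dz":0,"spin":0},{"dx":0,"dy":0,"dz":0,"spin":0}]' - 4; python3 tilt.py
python3 -m pendant '[{"dx":0,"dy":0,"dz":0,"spin":0},{"dx":0,"dy":0,"dz":0,"spin":0}]' - 4; python3 tilt.py pics/s6.png
```

```text
t: 6.4
tcp_pos: [0.6235, -0.0081, 0.1676]
tcp_rot: [1.0, -0.03, -0.0, 0.0]
force: [0.3, -0.7, -3.0]
finger_gap: 0.75
frontz [0.123 0.152] backz [0.168 0.202]
n 544 x 0.536..0.667 z 0.122..0.202 rect 608 174 155 110 ang 62.6 gap 0.756 tcp [ 0.623 -0.008  0.168] Fz -1.6 copper 7
t: 6.65
tcp_pos: [0.6235, -0.008, 0.1677]
tcp_rot: [1.0, -0.03, 0.0, 0.0]
force: [0.9, -1.4, -2.3]
finger_gap: 0.753
frontz [0.128 0.152] backz [0.168 0.202]
n 550 x 0.536..0.667 z 0.123..0.202 rect 607 174 154 111 ang 61.2 gap 0.751 tcp [ 0.623 -0.008  0.168] Fz -1.4 copper 7
```

```bash
python3 -c "
import cv2;i=cv2.imread('pics/s6.png')[80:260,230:430];cv2.imwrite('pics/v6.png',cv2.resize(i,None,fx=3,fy=3))"
```

```text
(no output)
```

View pics/v6.png

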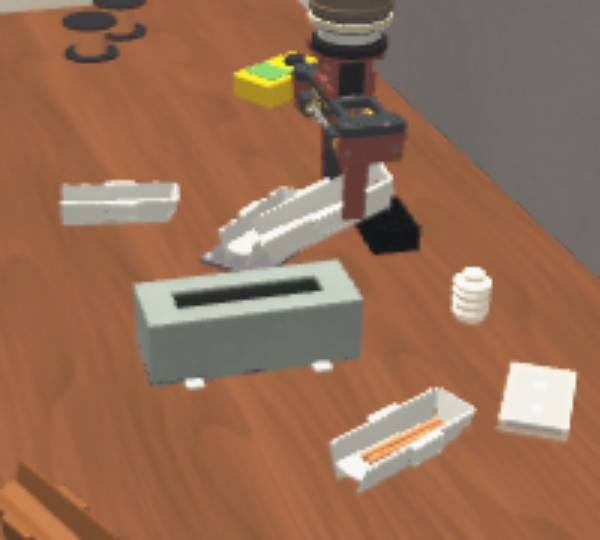

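```bash

python3 -m pendant '[{"dx":0,"dy":0,"dz":0,"spin":0},{"dx":0,"dy":0,"dz":0,"spin":0},{"dx":0,"dy":0,"dz":0,"spin":0}]' - 3; python3 tilt.py
```

```text
t: 7.0
tcp_pos: [0.6234, -0.008, 0.1676]
tcp_rot: [1.0, -0.03, -0.0, 0.0]
force: [0.1, -0.2, -2.0]
finger_gap: 0.754
frontz [0.122 0.145] backz [0.17  0.206]
n 530 x 0.541..0.664 z 0.115..0.207 rect 609 174 160 104 ang 65.5 gap 0.749 tcp [ 0.623 -0.008  0.168] Fz -2.2 copper 9
```

```bash

python3 -m pendant '[{"dx":-0.02,"dy":0.001,"dz":0,"spin":0},{"dx":-0.02,"dy":0.001,"dz":0,"spin":0},{"dx":-0.02,"dy":0.001,"dz":0,"spin":0},{"dx":-0.02,"dy":0.001,"dz":0,"spin":0}]' - 3; python3 tilt.py pics/s7.png
```

```text
t: 7.45
tcp_pos: [0.6042, -0.0071, 0.168]
tcp_rot: [1.0, -0.03, 0.0, -0.0]
force: [-0.1, -0.0, -1.1]
finger_gap: 0.75
frontz [0.096 0.123] backz [0.174 0.212]
n 461 x 0.547..0.638 z 0.091..0.236 rect 597 175 186 86 ang 81.2 gap 0.75 tcp [ 0.604 -0.007  0.168] Fz -2.0 copper 13
```

```bash

python3 -m pendant '[{"dx":0,"dy":0,"dz":0,"spin":0},{"dx":0,"dy":0,"dz":0,"spin":0},{"dx":0,"dy":0,"dz":0,"spin":0}]' - 3; python3 tilt.py pics/s8.png;  python3 -c "
import cv2;i=cv2.imread('pics/s8.png')[80:260,260:400];cv2.imwrite('pics/v8.png',cv2.resize(i,None,fx=3,fy=3))"
```

```text
t: 7.8
tcp_pos: [0.6036, -0.0071, 0.1675]
tcp_rot: [1.0, -0.03, -0.0, 0.0]
force: [-0.2, 0.2, -0.9]
finger_gap: 0.747
frontz [0.096 0.124] backz [0.175 0.212]
n 476 x 0.546..0.638 z 0.093..0.230 rect 596 172 177 83 ang 78.5 gap 0.749 tcp [ 0.604 -0.007  0.168] Fz -1.6 copper 8
```

View pics/v8.png

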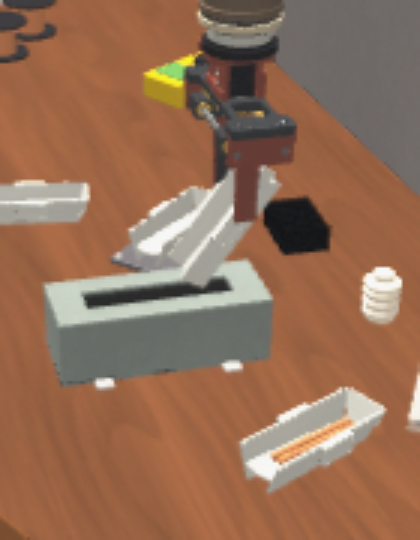

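The tray is now at about 45° with no rod left in it (lip at about (200,280) in the crop, over the slot). I lift it, carry it to free bench and flatten it there.

```bash

python3 -m pendant '[{"dx":0,"dy":0,"dz":0.0,"spin":0},{"dx":0,"dy":0,"dz":0.025,"spin":0},{"dx":0,"dy":0,"dz":0.05,"spin":0},{"dx":-0.03,"dy":0.02,"dz":0.05,"spin":0.13},{"dx":-0.07,"dy":0.05,"dz":0.05,"spin":0.26},{"dx":-0.11,"dy":0.08,"dz":0.05,"spin":0.39},{"dx":-0.15,"dy":0.11,"dz":0.05,"spin":0.52},{"dx":-0.19,"dy":0.14,"dz":0.05,"spin":0.65}]' - 30
python3 -m pendant '[{"dx":-0.03,"dy":0.015,"dz":0,"spin":0.08},{"dx":-0.05,"dy":0.023,"dz":0,"spin":0.1},{"dx":-0.05,"dy":0.023,"dz":-0.04,"spin":0.1},{"dx":-0.05,"dy":0.023,"dz":-0.08,"spin":0.1},{"dx":-0.05,"dy":0.023,"dz":-0.11,"spin":0.1},{"dx":-0.05,"dy":0.023,"dz":-0.11,"spin":0.1}]'
python3 -c "
from tilt import *
P=cloud(grab('side'));"; python3 tilt.py
```

```text
t: 8.65
tcp_pos: [0.4118, 0.1338, 0.2178]
tcp_rot: [0.956, 0.294, 0.0, 0.0]
force: [0.6, 0.3, -0.6]
finger_gap: 0.746
t: 9.25
tcp_pos: [0.3616, 0.1545, 0.105]
tcp_rot: [0.941, 0.338, -0.003, 0.0]
force: [-0.3, -0.2, -1.1]
finger_gap: 0.741
frontz [0.035 0.076] backz [0.091 0.146]
n 589 x 0.306..0.382 z 0.033..0.152 rect 349 114 174 70 ang 78.0 gap 0.749 tcp [0.364 0.156 0.108] Fz -1.2 copper 18
```

```bash

python3 -m pendant '[{"dx":0,"dy":0,"dz":-0.028,"spin":0},{"dx":0.007,"dy":0.006,"dz":-0.04,"spin":0},{"dx":0.014,"dy":0.012,"dz":-0.052,"spin":0},{"dx":0.021,"dy":0.017,"dz":-0.063,"spin":0},{"dx":0.028,"dy":0.023,"dz":-0.074,"spin":0},{"dx":0.033,"dy":0.028,"dz":-0.082,"spin":0},{"dx":0.035,"dy":0.029,"dz":-0.087,"spin":0},{"dx":0.035,"dy":0.029,"dz":-0.087,"spin":0}]' - 4
python3 -m pendant '[{"dx":0,"dy":0,"dz":0,"spin":0},{"dx":0,"dy":0,"dz":0,"spin":0},{"dx":0,"dy":0,"dz":0,"spin":0}]' 1
python3 -m pendant '[{"dx":0,"dy":0,"dz":0.04,"spin":0},{"dx":0,"dy":0,"dz":0.09,"spin":0},{"dx":0.03,"dy":-0.04,"dz":0.13,"spin":0},{"dx":0.06,"dy":-0.09,"dz":0.15,"spin":0},{"dx":0.09,"dy":-0.13,"dz":0.15,"spin":0},{"dx":0.1,"dy":-0.18,"dz":0.15,"spin":0},{"dx":0.1,"dy":-0.23,"dz":0.15,"spin":0},{"dx":0.1,"dy":-0.28,"dz":0.15,"spin":0}]' 1
python3 -c "
from m import *
f=grab('top','pics/t9.png')
def rim(f,c,R=.1):
    P=cloud(f);d=np.hypot(P[...,0]-c[0],P[...,1]-c[1])
    hsv=cv2.cvtColor(f['image'],cv2.COLOR_RGB2HSV)
    k=(d<R)&(P[...,2]>.028)&(P[...,2]<.06)&(hsv[...,1]<90)
    k=cv2.morphologyEx(k.astype(np.uint8),cv2.MORPH_OPEN,np.ones((2,2)))>0
    print(k.sum(),'maxz',np.percentile(P[k][:,2],98),cv2.minAreaRect((P[k][:,:2]*1000).astype(np.float32)))
rim(f,(.38,.17))
rim(f,(.46,.348));rim(f,(.608,-.2295))
"
cat >/dev/null
```

```text
t: 10.15
tcp_pos: [0.3992, 0.1853, 0.021]
tcp_rot: [0.941, 0.338, 0.001, -0.0]
force: [0.5, 0.3, -1.4]
finger_gap: 0.752
t: 10.45
tcp_pos: [0.3985, 0.1848, 0.0211]
tcp_rot: [0.941, 0.338, 0.0, 0.0]
force: [-0.5, -0.4, 0.3]
finger_gap: 0.978
t: 11.25
tcp_pos: [0.4981, -0.0749, 0.171]
tcp_rot: [0.941, 0.339, 0.0, 0.0]
force: [0.9, -0.2, 0.3]
finger_gap: 0.997
354 maxz 0.04028901824342402 ((336.1708068847656, 96.5770034790039), (343.7975158691406, 96.8649673461914), 58.12540817260742)
354 maxz 0.04100862761903502 ((457.36328125, 347.48834228515625), (66.6292724609375, 150.406005859375), 73.8027114868164)
290 maxz 0.040731498116147666 ((609.5270385742188, -234.69422912597656), (147.21417236328125, 77.2308120727539), 24.318470001220703)
```

View pics/t9.png

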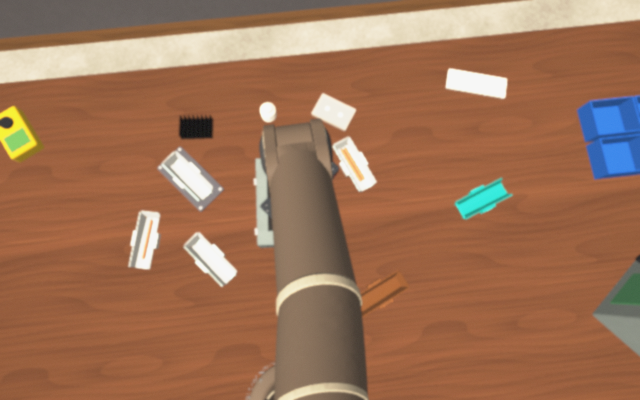

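```bash
cat > rim.py <<'E'
from m import *
def rim(f,c,a,z0=.028,z1=.05,w=.09,v=.048):
    P=cloud(f);u=np.array([np.cos(a),np.sin(a)]);X,Y=inside(P,np.array(c),u,0,0)
    hsv=cv2.cvtColor(f['image'],cv2.COLOR_RGB2HSV)
    k=(abs(X)<w)&(abs(Y)<v)&(P[...,2]>z0)&(P[...,2]<z1)&(hsv[...,1]<110)
    r=cv2.minAreaRect((P[k][:,:2]*1000).astype(np.float32))
    ln=k.sum();ang=r[2] if r[1][0]>r[1][1] else r[2]+90
    # ears centre along x: points |Y|>28
    e=k&(abs(Y)>.0285)
    print("n",ln,"c",np.round(r[0],1),"size",np.round(r[1]),"ang",round(ang,1),"rad",round(np.deg2rad(ang),3),"z98",np.percentile(P[k][:,2],98).round(3),"earX",np.round(np.percentile(X[e],[5,95]),3) if e.sum() else "")
    return r
E
python3 -c "
from rim import *
f=grab('top')
rim(f,(.38,.17),.69); rim(f,(.46,.348),2.93);rim(f,(.608,-.2295),.409);rim(f,(.6225,.227),.692,.034,.06)"
```

```text
n 374 c [390.7 179.1] size [149.  66.] ang 38.0 rad 0.663 z98 0.04 earX [-0.002  0.032]
n 392 c [460.2 348.3] size [ 70. 148.] ang 165.9 rad 2.896 z98 0.041 earX [-0.018  0.032]
n 309 c [ 607.4 -229.4] size [150.  67.] ang 22.6 rad 0.395 z98 0.041 earX [-0.018  0.02 ]
n 328 c [621.8 226.9] size [149.  63.] ang 39.5 rad 0.689 z98 0.046 earX [-0.021  0.016]
```

```bash

python3 -m pendant '[{"dx":-0.02,"dy":0.05,"dz":0,"spin":0},{"dx":-0.04,"dy":0.095,"dz":0,"spin":0},{"dx":-0.06,"dy":0.14,"dz":0,"spin":0},{"dx":-0.08,"dy":0.185,"dz":0,"spin":-0.01},{"dx":-0.1,"dy":0.23,"dz":0,"spin":-0.015},{"dx":-0.108,"dy":0.254,"dz":0,"spin":-0.015},{"dx":-0.108,"dy":0.254,"dz":-0.04,"spin":-0.015},{"dx":-0.108,"dy":0.254,"dz":-0.08,"spin":-0.015}]' 1
python3 -m pendant '[{"dx":0,"dy":0,"dz":-0.04,"spin":0},{"dx":0,"dy":0,"dz":-0.07,"spin":0},{"dx":0,"dy":0,"dz":-0.07,"spin":0}]'
python3 -m pendant '[{"dx":0,"dy":0,"dz":0,"spin":0},{"dx":0,"dy":0,"dz":0,"spin":0},{"dx":0,"dy":0,"dz":0,"spin":0},{"dx":0,"dy":0,"dz":0,"spin":0},{"dx":0,"dy":0,"dz":0,"spin":0},{"dx":0,"dy":0,"dz":0,"spin":0}]' 0.5 50
python3 -m pendant '[{"dx":0,"dy":0,"dz":0.03,"spin":0},{"dx":0,"dy":0,"dz":0.07,"spin":0},{"dx":0,"dy":0,"dz":0.1,"spin":0},{"dx":0,"dy":0,"dz":0.1,"spin":0}]'
python3 -c "
from rim import *
o=ctrl.get_obs();print(o['tcp_pos'],2*np.arctan2(o['tcp_rot'][1],o['tcp_rot'][0]))
rim(grab('top'),(.39,.179),.68,.1,.16)
rim(grab('side'),(.39,.179),.68,.08,.16)"
```

```text
t: 12.15
tcp_pos: [0.3901, 0.1829, 0.0909]
tcp_rot: [0.943, 0.333, 0.002, -0.0]
force: [0.6, -0.6, -1.1]
finger_gap: 1.0
t: 12.45
tcp_pos: [0.387, 0.1802, 0.0179]
tcp_rot: [0.943, 0.332, -0.003, 0.0]
force: [-0.4, -0.3, -0.9]
finger_gap: 0.999
t: 13.05
tcp_pos: [0.391, 0.1814, 0.0221]
tcp_rot: [0.944, 0.331, 0.002, 0.0]
force: [-1.5, -2.0, 9.4]
finger_gap: 0.749
t: 13.45
tcp_pos: [0.3921, 0.1822, 0.1247]
tcp_rot: [0.944, 0.331, 0.004, -0.0]
force: [0.7, -0.4, -0.9]
finger_gap: 0.742
[0.39205931 0.18220701 0.12465904] 0.6752632410962313
n 701 c [393.8 175.1] size [152.  54.] ang 32.3 rad 0.563 z98 0.141 earX [-0.017 -0.013]
n 540 c [389.9 179. ] size [154.  82.] ang 37.0 rad 0.646 z98 0.152 earX [-0.025  0.015]
```

```bash

python3 -m pendant '[{"dx":0.045,"dy":0.01,"dz":0,"spin":0},{"dx":0.09,"dy":0.02,"dz":0,"spin":0},{"dx":0.135,"dy":0.03,"dz":0,"spin":0.01},{"dx":0.18,"dy":0.04,"dz":0,"spin":0.015},{"dx":0.22,"dy":0.047,"dz":0,"spin":0.015},{"dx":0.233,"dy":0.047,"dz":0,"spin":0.015},{"dx":0.233,"dy":0.047,"dz":0,"spin":0.015},{"dx":0.233,"dy":0.047,"dz":0,"spin":0.015}]'
python3 -c "
from rim import *
o=ctrl.get_obs();print(o['tcp_pos'],2*np.arctan2(o['tcp_rot'][1],o['tcp_rot'][0]))
g=grab('side')
rim(g,(.6225,.227),.69,.08,.16)
rim(g,(.6225,.227),.69,.034,.06)"
```

```text
t: 14.35
tcp_pos: [0.6212, 0.2278, 0.1185]
tcp_rot: [0.941, 0.339, -0.002, -0.0]
force: [0.5, -0.0, -1.4]
finger_gap: 0.747
[0.62116223 0.22782289 0.11854845] 0.6911003761028093
n 435 c [619.7 228. ] size [158.  83.] ang 27.4 rad 0.479 z98 0.154 earX [-0.021  0.014]
n 173 c [620.7 226. ] size [157.  68.] ang 45.4 rad 0.792 z98 0.046 earX [-0.038  0.016]
```

```bash

python3 -m pendant '[{"dx":0.001,"dy":0.001,"dz":-0.02,"spin":0},{"dx":0.001,"dy":0.001,"dz":-0.04,"spin":0},{"dx":0.001,"dy":0.001,"dz":-0.055,"spin":0},{"dx":0.001,"dy":0.001,"dz":-0.062,"spin":0},{"dx":0.001,"dy":0.001,"dz":-0.062,"spin":0}]'
python3 -m pendant '[{"dx":0,"dy":0,"dz":-0.005,"spin":0},{"dx":0,"dy":0,"dz":-0.009,"spin":0},{"dx":0,"dy":0,"dz":-0.009,"spin":0},{"dx":0,"dy":0,"dz":-0.009,"spin":0}]'
```

```text
t: 14.9
tcp_pos: [0.6228, 0.2288, 0.0576]
tcp_rot: [0.941, 0.339, -0.001, 0.0]
force: [0.3, -0.3, -1.5]
finger_gap: 0.747
t: 15.3
tcp_pos: [0.6243, 0.2293, 0.0502]
tcp_rot: [0.941, 0.339, 0.001, -0.0]
force: [1.4, -0.2, 0.7]
finger_gap: 0.747
```

```bash

python3 -m pendant '[{"dx":0,"dy":0,"dz":-0.002,"spin":0},{"dx":0,"dy":0,"dz":-0.002,"spin":0}]' - 10
python3 -m pendant '[{"dx":0,"dy":0,"dz":0,"spin":0},{"dx":0,"dy":0,"dz":0,"spin":0},{"dx":0,"dy":0,"dz":0,"spin":0},{"dx":0,"dy":0,"dz":0,"spin":0},{"dx":0,"dy":0,"dz":0.03,"spin":0},{"dx":0,"dy":0,"dz":0.06,"spin":0},{"dx":0,"dy":0,"dz":0.1,"spin":0}]' 1
python3 -m pendant '[{"dx":-0.025,"dy":0.02,"dz":0,"spin":-0.14},{"dx":-0.05,"dy":0.04,"dz":0,"spin":-0.28},{"dx":-0.075,"dy":0.06,"dz":0,"spin":-0.42},{"dx":-0.1,"dy":0.08,"dz":0,"spin":-0.56},{"dx":-0.125,"dy":0.1,"dz":0,"spin":-0.7},{"dx":-0.142,"dy":0.114,"dz":0,"spin":-0.84},{"dx":-0.142,"dy":0.114,"dz":0,"spin":-0.922},{"dx":-0.142,"dy":0.114,"dz":0,"spin":-0.922}]'
python3 -c "
from rim import *
o=ctrl.get_obs();print(o['tcp_pos'],2*np.arctan2(o['tcp_rot'][1],o['tcp_rot'][0]))
f=grab('top','pics/t10.png');g=grab('side')
for F in(f,g):
    rim(F,(.6225,.227),.69,.056,.08); rim(F,(.46,.348),2.91)
rim(f,(.608,-.2295),.395)"
```

```text
t: 15.5
tcp_pos: [0.6246, 0.2297, 0.0491]
tcp_rot: [0.941, 0.339, 0.001, -0.0]
force: [-1.0, -0.2, 6.8]
finger_gap: 0.75
t: 16.2
tcp_pos: [0.6227, 0.2286, 0.147]
tcp_rot: [0.941, 0.339, -0.002, -0.0]
force: [0.4, -0.2, -0.5]
finger_gap: 0.999
t: 17.0
tcp_pos: [0.4811, 0.3438, 0.1477]
tcp_rot: [0.993, -0.115, 0.0, 0.0]
force: [0.5, -0.1, 0.1]
finger_gap: 1.0
[0.48105608 0.34377233 0.14765132] -0.23041500561518366
n 356 c [622.4 229.3] size [150.  65.] ang 39.9 rad 0.697 z98 0.068 earX [-0.018  0.019]
n 251 c [460.3 347. ] size [ 69. 146.] ang 166.8 rad 2.911 z98 0.041 earX [-0.018  0.018]
n 177 c [623.4 229.4] size [151.  70.] ang 39.0 rad 0.681 z98 0.069 earX [-0.028  0.039]
n 217 c [459.5 349. ] size [ 77. 149.] ang 168.9 rad 2.948 z98 0.039 earX [-0.047  0.055]
n 333 c [ 607.  -229.4] size [150.  67.] ang 21.2 rad 0.369 z98 0.04 earX [-0.018  0.018]
```

```bash

python3 -m pendant '[{"dx":0.001,"dy":0,"dz":-0.04,"spin":0},{"dx":0.001,"dy":0,"dz":-0.08,"spin":0},{"dx":0.001,"dy":0,"dz":-0.115,"spin":0},{"dx":0.001,"dy":0,"dz":-0.127,"spin":0},{"dx":0.001,"dy":0,"dz":-0.127,"spin":0}]'
python3 -m pendant '[{"dx":0,"dy":0,"dz":0,"spin":0},{"dx":0,"dy":0,"dz":0,"spin":0},{"dx":0,"dy":0,"dz":0,"spin":0},{"dx":0,"dy":0,"dz":0,"spin":0},{"dx":0,"dy":0,"dz":0,"spin":0},{"dx":0,"dy":0,"dz":0,"spin":0}]' 0.5 50
python3 -m pendant '[{"dx":0,"dy":0,"dz":0.03,"spin":0},{"dx":0,"dy":0,"dz":0.07,"spin":0},{"dx":0,"dy":0,"dz":0.11,"spin":0},{"dx":0,"dy":0,"dz":0.146,"spin":0},{"dx":0,"dy":0,"dz":0.146,"spin":0}]'
python3 -c "
from rim import *
o=ctrl.get_obs();print(o['tcp_pos'],2*np.arctan2(o['tcp_rot'][1],o['tcp_rot'][0]),o['finger_gap'])
rim(grab('side'),(.46,.347),2.91,.13,.22)"
```

```text
t: 17.6
tcp_pos: [0.4823, 0.3419, 0.0189]
tcp_rot: [0.993, -0.115, -0.001, 0.001]
force: [-0.7, 0.8, 0.3]
finger_gap: 0.999
t: 18.2
tcp_pos: [0.4837, 0.3436, 0.0221]
tcp_rot: [0.993, -0.115, 0.001, -0.001]
force: [-0.8, -2.5, 6.7]
finger_gap: 0.74
t: 18.7
tcp_pos: [0.485, 0.345, 0.1723]
tcp_rot: [0.993, -0.115, 0.003, -0.003]
force: [0.3, 0.5, -1.9]
finger_gap: 0.74
[0.48495692 0.34496717 0.17225315] -0.23115778059849612 0.7403943928924867
n 493 c [459.1 341.4] size [ 77. 148.] ang 168.1 rad 2.933 z98 0.2 earX [-0.052  0.057]
```

```bash

python3 -m pendant '[{"dx":0.015,"dy":-0.04,"dz":0,"spin":0.02},{"dx":0.033,"dy":-0.083,"dz":0,"spin":0.05},{"dx":0.05,"dy":-0.127,"dz":0,"spin":0.07},{"dx":0.068,"dy":-0.17,"dz":0,"spin":0.1},{"dx":0.085,"dy":-0.215,"dz":0,"spin":0.12},{"dx":0.103,"dy":-0.26,"dz":0,"spin":0.14},{"dx":0.12,"dy":-0.305,"dz":0,"spin":0.17},{"dx":0.135,"dy":-0.34,"dz":0,"spin":0.17}]'
python3 -m pendant '[{"dx":0.005,"dy":-0.01,"dz":0,"spin":0},{"dx":0.005,"dy":-0.011,"dz":0,"spin":0},{"dx":0.005,"dy":-0.011,"dz":0,"spin":0}]' - 15
python3 -m pendant '[{"dx":0,"dy":0,"dz":0,"spin":0},{"dx":0,"dy":0,"dz":0,"spin":0},{"dx":0,"dy":0,"dz":0,"spin":0}]' - 5
python3 tilt.py
python3 -m pendant '[{"dx":0,"dy":0,"dz":0,"spin":0},{"dx":0,"dy":0,"dz":0,"spin":0},{"dx":0,"dy":0,"dz":0,"spin":0}]' - 4
python3 tilt.py
```

```text
t: 19.55
tcp_pos: [0.6172, -0.0007, 0.1647]
tcp_rot: [1.0, -0.031, -0.001, 0.001]
force: [0.7, -0.9, -1.8]
finger_gap: 0.741
t: 19.85
tcp_pos: [0.6217, -0.0065, 0.1654]
tcp_rot: [1.0, -0.03, -0.001, -0.0]
force: [-0.4, 0.4, -3.0]
finger_gap: 0.748
t: 20.15
tcp_pos: [0.6225, -0.0066, 0.1667]
tcp_rot: [1.0, -0.03, 0.0, -0.0]
force: [0.4, 0.3, -2.7]
finger_gap: 0.749
frontz [0.132 0.16 ] backz [0.165 0.194]
n 569 x 0.529..0.667 z 0.130..0.194 rect 605 173 148 118 ang 57.3 gap 0.755 tcp [ 0.623 -0.007  0.167] Fz -1.2 copper 9
t: 20.5
tcp_pos: [0.6228, -0.0079, 0.1666]
tcp_rot: [1.0, -0.031, 0.0, 0.0]
force: [-0.3, 0.3, -1.6]
finger_gap: 0.754
frontz [0.121 0.149] backz [0.167 0.201]
n 545 x 0.537..0.665 z 0.120..0.202 rect 606 175 160 112 ang 65.9 gap 0.751 tcp [ 0.623 -0.008  0.167] Fz -2.9 copper 12
```

Same behaviour as before; I go to 3 N, then the nudge.

```bash

python3 -m pendant '[{"dx":0,"dy":0,"dz":0,"spin":0},{"dx":0,"dy":0,"dz":0,"spin":0},{"dx":0,"dy":0,"dz":0,"spin":0}]' - 3
python3 tilt.py
python3 -m pendant '[{"dx":-0.02,"dy":0.001,"dz":0,"spin":0},{"dx":-0.02,"dy":0.001,"dz":0,"spin":0},{"dx":-0.02,"dy":0.001,"dz":0,"spin":0},{"dx":-0.02,"dy":0.001,"dz":0,"spin":0},{"dx":-0.02,"dy":0.001,"dz":0,"spin":0},{"dx":-0.02,"dy":0.001,"dz":0,"spin":0}]' - 3
python3 tilt.py pics/s11.png
```

```text
t: 20.85
tcp_pos: [0.6228, -0.008, 0.1666]
tcp_rot: [1.0, -0.031, 0.0, 0.0]
force: [0.5, -0.5, -0.4]
finger_gap: 0.748
frontz [0.096 0.124] backz [0.148 0.208]
n 464 x 0.564..0.656 z 0.092..0.264 rect 616 172 187 88 ang 80.8 gap 0.751 tcp [ 0.623 -0.008  0.167] Fz -1.1 copper 19
t: 21.5
tcp_pos: [0.6034, -0.007, 0.1668]
tcp_rot: [1.0, -0.031, 0.0, -0.0]
force: [-0.4, -0.1, 2.7]
finger_gap: 0.755
frontz [0.086 0.266] backz [0.116 0.207]
n 393 x 0.575..0.629 z 0.084..0.264 rect 603 174 184 58 ang 89.6 gap 0.752 tcp [ 0.603 -0.007  0.167] Fz 1.2 copper 10
```

```bash
python3 -c "
import cv2;i=cv2.imread('pics/s11.png')[80:240,260:400];cv2.imwrite('pics/v11.png',cv2.resize(i,None,fx=3.7,fy=3.7,interpolation=cv2.INTER_CUBIC))"
```

```text
(no output)
```

View pics/v11.png

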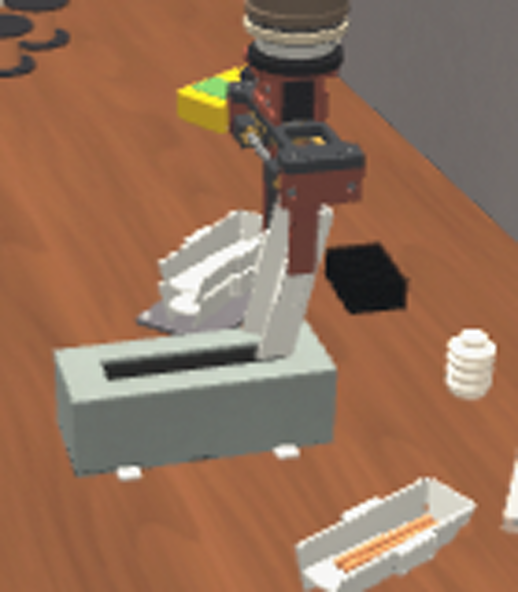

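The tray hangs steeply, with its lip at the far slot end. I raise it to free it and check whether the rod is fully in.

```bash

python3 -m pendant '[{"dx":0,"dy":0,"dz":0.015,"spin":0},{"dx":0,"dy":0,"dz":0.03,"spin":0},{"dx":0,"dy":0,"dz":0.05,"spin":0},{"dx":0,"dy":0,"dz":0.07,"spin":0},{"dx":0,"dy":0,"dz":0.07,"spin":0}]' - 8
python3 tilt.py pics/s12.png
python3 -c "
from m import *
g=grab('side');P=cloud(g);h=cv2.cvtColor(g['image'],cv2.COLOR_RGB2HSV)
k=(P[...,2]>.078)&(abs(P[...,1])<.08)&(P[...,0]>.38)&(P[...,0]<.68)&(P[...,2]<.3)
c=k&(h[...,1]>100)&(h[...,0]<22)
print('copper above box',c.sum(),P[c][:8].round(3))
"
```

```text
t: 22.05
tcp_pos: [0.6042, -0.0068, 0.2389]
tcp_rot: [1.0, -0.031, 0.002, -0.0]
force: [0.1, 0.5, -0.4]
finger_gap: 0.749
frontz [0.155 0.337] backz [0.202 0.284]
n 438 x 0.575..0.630 z 0.154..0.287 rect 603 245 185 60 ang 89.2 gap 0.75 tcp [ 0.603 -0.007  0.237] Fz -1.8 copper 9
copper above box 145 [[0.595 0.045 0.298]
 [0.593 0.038 0.298]
 [0.593 0.039 0.294]
 [0.592 0.027 0.292]
 [0.592 0.026 0.289]
 [0.593 0.028 0.285]
 [0.593 0.029 0.275]
 [0.594 0.03  0.271]]
```

```bash

python3 -m pendant '[{"dx":-0.03,"dy":0.02,"dz":0,"spin":0.09},{"dx":-0.06,"dy":0.04,"dz":0,"spin":0.18},{"dx":-0.09,"dy":0.06,"dz":0,"spin":0.28},{"dx":-0.12,"dy":0.08,"dz":0,"spin":0.38},{"dx":-0.15,"dy":0.1,"dz":0,"spin":0.47},{"dx":-0.18,"dy":0.12,"dz":0,"spin":0.57},{"dx":-0.21,"dy":0.14,"dz":0,"spin":0.66},{"dx":-0.24,"dy":0.162,"dz":0,"spin":0.75}]' - 30
python3 -m pendant '[{"dx":0,"dy":0,"dz":-0.04,"spin":0},{"dx":0,"dy":0,"dz":-0.08,"spin":0},{"dx":0,"dy":0,"dz":-0.12,"spin":0},{"dx":0,"dy":0,"dz":-0.13,"spin":0},{"dx":0,"dy":0,"dz":-0.13,"spin":0}]'
python3 tilt.py pics/s13.png
python3 -c "
from m import *
f=grab('top','pics/t13.png')
i=cv2.imread('pics/t13.png')[140:260,235:315];j=cv2.imread('pics/s13.png')[60:230,180:400]
cv2.imwrite('pics/v13.png',np.hstack([cv2.resize(i,(333,500),interpolation=cv2.INTER_CUBIC),cv2.resize(j,(450,500))]))"
```

```text
t: 22.95
tcp_pos: [0.3608, 0.1551, 0.2352]
tcp_rot: [0.941, 0.339, -0.001, 0.0]
force: [0.4, 0.7, -0.9]
finger_gap: 0.75
t: 23.45
tcp_pos: [0.3613, 0.1545, 0.1051]
tcp_rot: [0.941, 0.338, -0.002, -0.0]
force: [0.7, -0.9, -1.0]
finger_gap: 0.748
frontz [0.026 0.111] backz [0.05  0.155]
n 556 x 0.327..0.379 z 0.024..0.158 rect 356 111 182 57 ang 86.1 gap 0.747 tcp [0.362 0.155 0.107] Fz -0.1 copper 21
```

View pics/v13.png

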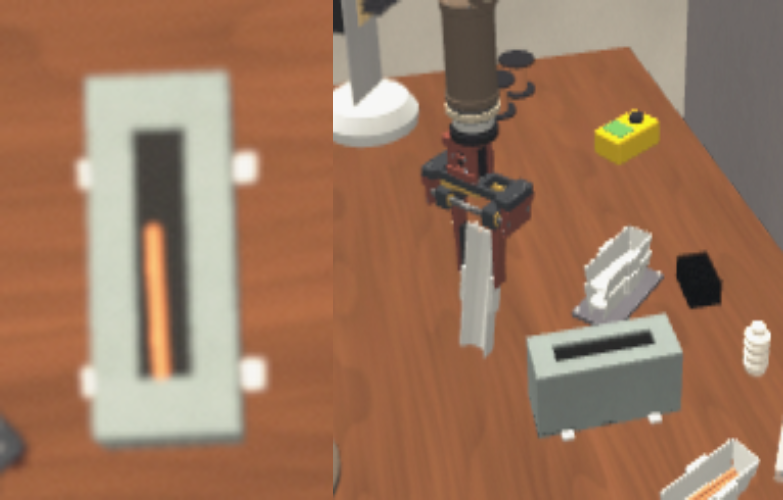

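The slot shows copper lying low in the box (crop, left panel, (155,300)). The tray in the gripper is empty and hanging steeply. I flatten it now.

```bash

python3 -m pendant '[{"dx":0,"dy":0,"dz":-0.02,"spin":0},{"dx":0.008,"dy":0.006,"dz":-0.025,"spin":0},{"dx":0.018,"dy":0.015,"dz":-0.03,"spin":0},{"dx":0.028,"dy":0.023,"dz":-0.038,"spin":0},{"dx":0.038,"dy":0.031,"dz":-0.048,"spin":0},{"dx":0.048,"dy":0.039,"dz":-0.059,"spin":0},{"dx":0.056,"dy":0.046,"dz":-0.07,"spin":0},{"dx":0.063,"dy":0.052,"dz":-0.08,"spin":0}]' - 4
python3 tilt.py
python3 -m pendant '[{"dx":0.003,"dy":0.003,"dz":-0.006,"spin":0},{"dx":0.003,"dy":0.003,"dz":-0.006,"spin":0},{"dx":0.003,"dy":0.003,"dz":-0.006,"spin":0}]' - 3
python3 tilt.py
python3 -c "
from m import *
f=grab('top');P=cloud(f);h=cv2.cvtColor(f['image'],cv2.COLOR_RGB2HSV)
k=(abs(P[...,0]-.52)<.085)&(abs(P[...,1]+.003)<.02)&(h[...,1]>100)&(h[...,0]<25)
print(k.sum(),P[k].min(0).round(3),P[k].max(0).round(3),np.median(P[k],0).round(3))"
```

```text
t: 24.35
tcp_pos: [0.4274, 0.2084, 0.0266]
tcp_rot: [0.941, 0.338, 0.001, -0.0]
force: [-0.1, 0.4, 0.1]
finger_gap: 0.754
frontz [0.006 0.034] backz [0.03  0.055]
n 373 x 0.352..0.475 z 0.008..0.121 rect 403 47 121 117 ang 44.2 gap 0.751 tcp [0.428 0.209 0.025] Fz -3.2 copper 654
t: 24.7
tcp_pos: [0.4286, 0.2099, 0.0207]
tcp_rot: [0.941, 0.338, -0.0, 0.0]
force: [-0.3, 0.5, -1.3]
finger_gap: 0.752
frontz [0.012 0.034] backz [0.023 0.047]
n 362 x 0.353..0.482 z 0.009..0.076 rect 416 66 136 114 ang 4.5 gap 0.754 tcp [0.429 0.21  0.021] Fz -1.4 copper 629
220 [ 0.453 -0.002 -0.001] [0.557 0.017 0.018] [0.504 0.007 0.01 ]
```

```bash

python3 -m pendant '[{"dx":0,"dy":0,"dz":0,"spin":0},{"dx":0,"dy":0,"dz":0,"spin":0},{"dx":0,"dy":0,"dz":0,"spin":0},{"dx":0,"dy":0,"dz":0.04,"spin":0},{"dx":0,"dy":0,"dz":0.09,"spin":0},{"dx":0,"dy":-0.045,"dz":0.12,"spin":0},{"dx":0,"dy":-0.09,"dz":0.13,"spin":0},{"dx":0,"dy":-0.14,"dz":0.13,"spin":0}]' 1
python3 -m pendant '[{"dx":0,"dy":-0.05,"dz":0,"spin":0},{"dx":0,"dy":-0.1,"dz":0,"spin":0},{"dx":0,"dy":-0.15,"dz":0,"spin":0},{"dx":0,"dy":-0.15,"dz":0,"spin":0}]' 1
python3 -c "
from rim import *
o=ctrl.get_obs();print(o['tcp_pos'],2*np.arctan2(o['tcp_rot'][1],o['tcp_rot'][0]))
f=grab('top','pics/t14.png');g=grab('side')
rim(f,(.415,.198),.69);rim(g,(.415,.198),.69);rim(f,(.608,-.2295),.395);rim(f,(.6225,.227),.69,.056,.08)"
```

```text
t: 25.6
tcp_pos: [0.4299, 0.0693, 0.1529]
tcp_rot: [0.941, 0.338, 0.002, 0.0]
force: [1.2, 0.5, -0.8]
finger_gap: 1.0
t: 26.0
tcp_pos: [0.428, -0.0865, 0.1507]
tcp_rot: [0.943, 0.333, -0.0, 0.001]
force: [-0.2, 0.1, -0.1]
finger_gap: 1.003
[ 0.42801986 -0.08647604  0.15068506] 0.6795469917767178
n 378 c [421.6 203.7] size [150.  65.] ang 40.0 rad 0.698 z98 0.041 earX [-0.011  0.026]
n 163 c [419.1 203.5] size [155.  68.] ang 44.6 rad 0.778 z98 0.041 earX [-0.023  0.028]
n 330 c [ 608.2 -229.5] size [149.  67.] ang 23.8 rad 0.415 z98 0.041 earX [-0.019  0.018]
n 368 c [623. 230.] size [151.  65.] ang 39.3 rad 0.686 z98 0.069 earX [-0.017  0.019]
```

```bash

python3 -m pendant '[{"dx":0,"dy":0.045,"dz":0,"spin":0},{"dx":-0.002,"dy":0.09,"dz":0,"spin":0.01},{"dx":-0.003,"dy":0.135,"dz":0,"spin":0.01},{"dx":-0.005,"dy":0.18,"dz":0,"spin":0.01},{"dx":-0.007,"dy":0.225,"dz":0,"spin":0.01},{"dx":-0.007,"dy":0.27,"dz":0,"spin":0.01},{"dx":-0.007,"dy":0.29,"dz":0,"spin":0.01},{"dx":-0.007,"dy":0.29,"dz":-0.05,"spin":0.01}]' 1
python3 -m pendant '[{"dx":0,"dy":0,"dz":-0.04,"spin":0},{"dx":0,"dy":0,"dz":-0.08,"spin":0},{"dx":0,"dy":0,"dz":-0.08,"spin":0}]'
```

```text
t: 26.9
tcp_pos: [0.4241, 0.2185, 0.1048]
tcp_rot: [0.938, 0.346, 0.006, -0.002]
force: [1.3, -0.2, 0.1]
finger_gap: 1.001
t: 27.2
tcp_pos: [0.4174, 0.2103, 0.0167]
tcp_rot: [0.939, 0.344, -0.004, -0.0]
force: [-0.9, -1.0, 0.7]
finger_gap: 1.0
```

```bash

python3 -m pendant '[{"dx":0,"dy":0,"dz":0.003,"spin":0},{"dx":0,"dy":0,"dz":0.003,"spin":0},{"dx":0,"dy":0,"dz":0.003,"spin":0}]'
```

```text
t: 27.5
tcp_pos: [0.4231, 0.211, 0.0258]
tcp_rot: [0.94, 0.342, 0.002, -0.0]
force: [0.3, 0.3, -0.4]
finger_gap: 1.0
```

```bash

python3 -m pendant '[{"dx":0,"dy":-0.004,"dz":-0.002,"spin":0},{"dx":0,"dy":-0.0075,"dz":-0.003,"spin":0},{"dx":0,"dy":-0.0075,"dz":-0.003,"spin":0},{"dx":0,"dy":-0.0075,"dz":-0.003,"spin":0}]'
python3 -m pendant '[{"dx":0,"dy":0,"dz":0,"spin":0},{"dx":0,"dy":0,"dz":0,"spin":0},{"dx":0,"dy":0,"dz":0,"spin":0},{"dx":0,"dy":0,"dz":0,"spin":0},{"dx":0,"dy":0,"dz":0,"spin":0},{"dx":0,"dy":0,"dz":0,"spin":0}]' 0.5 50
python3 -m pendant '[{"dx":0,"dy":0,"dz":0.03,"spin":0},{"dx":0,"dy":0,"dz":0.07,"spin":0},{"dx":0,"dy":0,"dz":0.1,"spin":0},{"dx":0,"dy":0,"dz":0.1,"spin":0},{"dx":0,"dy":0,"dz":0.1,"spin":0}]'
python3 -c "
from rim import *
o=ctrl.get_obs();print(o['tcp_pos'],2*np.arctan2(o['tcp_rot'][1],o['tcp_rot'][0]))
rim(grab('side'),(.4215,.203),.69,.08,.16)"
```

```text
t: 27.9
tcp_pos: [0.4219, 0.2022, 0.0207]
tcp_rot: [0.94, 0.342, 0.0, 0.0]
force: [-0.8, 0.0, 0.2]
finger_gap: 1.0
t: 28.5
tcp_pos: [0.4217, 0.2027, 0.0205]
tcp_rot: [0.94, 0.342, 0.0, -0.0]
force: [0.7, 0.7, -0.6]
finger_gap: 0.746
t: 29.0
tcp_pos: [0.422, 0.2023, 0.1207]
tcp_rot: [0.94, 0.342, 0.001, 0.0]
force: [-0.4, 0.2, -2.2]
finger_gap: 0.748
[0.42200641 0.20232853 0.12072739] 0.6983130536705217
n 507 c [422.4 200.7] size [158.  83.] ang 28.6 rad 0.499 z98 0.154 earX [-0.034  0.011]
```

```bash

python3 -m pendant '[{"dx":0.03,"dy":0,"dz":0.02,"spin":0},{"dx":0.07,"dy":0.01,"dz":0.03,"spin":0},{"dx":0.11,"dy":0.015,"dz":0.03,"spin":-0.007},{"dx":0.15,"dy":0.02,"dz":0.03,"spin":-0.007},{"dx":0.185,"dy":0.0275,"dz":0.03,"spin":-0.007},{"dx":0.201,"dy":0.0275,"dz":0.03,"spin":-0.007},{"dx":0.201,"dy":0.0275,"dz":0.03,"spin":-0.007},{"dx":0.201,"dy":0.0275,"dz":0.03,"spin":-0.007}]'
python3 -m pendant '[{"dx":0,"dy":0,"dz":-0.02,"spin":0},{"dx":0,"dy":0,"dz":-0.04,"spin":0},{"dx":0,"dy":0,"dz":-0.06,"spin":0},{"dx":0,"dy":0,"dz":-0.068,"spin":0},{"dx":0,"dy":0,"dz":-0.068,"spin":0},{"dx":0,"dy":0,"dz":-0.068,"spin":0}]'
python3 -m pendant '[{"dx":0,"dy":0,"dz":-0.006,"spin":0},{"dx":0,"dy":0,"dz":-0.011,"spin":0},{"dx":0,"dy":0,"dz":-0.012,"spin":0},{"dx":0,"dy":0,"dz":-0.012,"spin":0}]'
```

```text
t: 29.85
tcp_pos: [0.6213, 0.2299, 0.1482]
tcp_rot: [0.941, 0.339, -0.002, -0.0]
force: [-0.2, -0.2, -1.2]
finger_gap: 0.747
t: 30.45
tcp_pos: [0.6226, 0.2304, 0.0832]
tcp_rot: [0.941, 0.339, 0.0, -0.0]
force: [0.1, -0.3, -1.5]
finger_gap: 0.746
t: 30.85
tcp_pos: [0.6229, 0.2301, 0.0709]
tcp_rot: [0.941, 0.339, 0.0, 0.0]
force: [0.1, -0.5, 1.1]
finger_gap: 0.745
```

```bash

python3 -m pendant '[{"dx":0,"dy":0,"dz":-0.001,"spin":0},{"dx":0,"dy":0,"dz":-0.001,"spin":0}]' - 10
python3 -m pendant '[{"dx":0,"dy":0,"dz":0,"spin":0},{"dx":0,"dy":0,"dz":0,"spin":0},{"dx":0,"dy":0,"dz":0,"spin":0},{"dx":0,"dy":0,"dz":0,"spin":0},{"dx":0,"dy":0,"dz":0.03,"spin":0},{"dx":0,"dy":0,"dz":0.06,"spin":0},{"dx":0,"dy":0,"dz":0.09,"spin":0},{"dx":0,"dy":-0.03,"dz":0.09,"spin":0}]' 1
python3 -m pendant '[{"dx":0,"dy":-0.045,"dz":0,"spin":-0.04},{"dx":0,"dy":-0.09,"dz":0,"spin":-0.08},{"dx":0,"dy":-0.135,"dz":0,"spin":-0.12},{"dx":0,"dy":-0.18,"dz":0,"spin":-0.16},{"dx":0,"dy":-0.225,"dz":0,"spin":-0.2},{"dx":0,"dy":-0.27,"dz":0,"spin":-0.24},{"dx":0.003,"dy":-0.315,"dz":0,"spin":-0.29},{"dx":0.006,"dy":-0.36,"dz":0,"spin":-0.29}]'
python3 -m pendant '[{"dx":0,"dy":-0.03,"dz":0,"spin":0},{"dx":0,"dy":-0.06,"dz":0,"spin":0},{"dx":0,"dy":-0.06,"dz":0,"spin":0},{"dx":0,"dy":-0.06,"dz":0,"spin":0}]'
python3 -c "
from rim import *
o=ctrl.get_obs();print(o['tcp_pos'],2*np.arctan2(o['tcp_rot'][1],o['tcp_rot'][0]))
f=grab('top');g=grab('side')
rim(f,(.6225,.2295),.69,.078,.1);rim(g,(.6225,.2295),.69,.078,.1);rim(f,(.608,-.2295),.4);rim(g,(.608,-.2295),.4)"
```

```text
t: 31.05
tcp_pos: [0.6231, 0.2302, 0.0704]
tcp_rot: [0.941, 0.339, 0.0, 0.0]
force: [-1.4, -0.7, 4.7]
finger_gap: 0.746
t: 31.85
tcp_pos: [0.6238, 0.2062, 0.1644]
tcp_rot: [0.94, 0.342, 0.004, -0.002]
force: [0.7, 0.4, 0.8]
finger_gap: 1.001
t: 32.65
tcp_pos: [0.6286, -0.1617, 0.1597]
tcp_rot: [0.98, 0.199, 0.0, 0.0]
force: [-0.7, 0.6, -0.4]
finger_gap: 1.0
t: 33.05
tcp_pos: [0.6285, -0.2204, 0.1593]
tcp_rot: [0.98, 0.199, -0.0, -0.0]
force: [0.4, 0.8, 0.4]
finger_gap: 0.999
[ 0.62848864 -0.22044799  0.15926738] 0.40022097355718367
n 379 c [622.3 231.1] size [151.  64.] ang 39.5 rad 0.689 z98 0.091 earX [-0.019  0.018]
n 178 c [622.7 229.3] size [155.  67.] ang 42.4 rad 0.739 z98 0.091 earX [-0.019  0.02 ]
n 85 c [ 617.8 -208.2] size [ 36. 113.] ang 176.0 rad 3.071 z98 0.041 earX [-0.018  0.019]
n 341 c [ 606.9 -230.3] size [154.  69.] ang 27.0 rad 0.472 z98 0.04 earX [-0.021  0.017]
```

```bash

python3 -m pendant '[{"dx":0,"dy":0,"dz":-0.04,"spin":0},{"dx":0,"dy":0,"dz":-0.08,"spin":0},{"dx":0,"dy":0,"dz":-0.12,"spin":0},{"dx":0,"dy":0,"dz":-0.139,"spin":0},{"dx":0,"dy":0,"dz":-0.139,"spin":0},{"dx":0,"dy":0,"dz":-0.139,"spin":0}]'
python3 -m pendant '[{"dx":0,"dy":0,"dz":0,"spin":0},{"dx":0,"dy":0,"dz":0,"spin":0},{"dx":0,"dy":0,"dz":0,"spin":0},{"dx":0,"dy":0,"dz":0,"spin":0},{"dx":0,"dy":0,"dz":0,"spin":0},{"dx":0,"dy":0,"dz":0,"spin":0}]' 0.5 50
python3 -m pendant '[{"dx":0,"dy":0,"dz":0.03,"spin":0},{"dx":0,"dy":0,"dz":0.07,"spin":0},{"dx":0,"dy":0,"dz":0.11,"spin":0},{"dx":0,"dy":0,"dz":0.149,"spin":0},{"dx":0,"dy":0,"dz":0.149,"spin":0}]'
python3 tilt.py
```

```text
t: 33.75
tcp_pos: [0.6294, -0.2186, 0.0211]
tcp_rot: [0.98, 0.2, 0.0, -0.0]
force: [0.2, -0.2, 0.1]
finger_gap: 1.0
t: 34.35
tcp_pos: [0.6296, -0.2203, 0.0219]
tcp_rot: [0.98, 0.199, 0.001, 0.001]
force: [-0.5, 0.9, 7.2]
finger_gap: 0.746
t: 34.85
tcp_pos: [0.6317, -0.2206, 0.1757]
tcp_rot: [0.98, 0.199, 0.004, 0.002]
force: [1.1, -0.6, -2.0]
finger_gap: 0.747
frontz [0.158 0.186] backz [0.171 0.19 ]
n 543 x 0.536..0.681 z 0.157..0.273 rect 607 217 152 118 ang 4.0 gap 0.743 tcp [ 0.63  -0.22   0.172] Fz -3.2 copper 132
```

```bash

python3 -m pendant '[{"dx":0,"dy":0.025,"dz":0,"spin":-0.06},{"dx":0,"dy":0.055,"dz":0,"spin":-0.12},{"dx":0,"dy":0.085,"dz":0,"spin":-0.18},{"dx":0,"dy":0.115,"dz":0,"spin":-0.25},{"dx":-0.005,"dy":0.145,"dz":0,"spin":-0.32},{"dx":-0.01,"dy":0.175,"dz":0,"spin":-0.39},{"dx":-0.014,"dy":0.2,"dz":0,"spin":-0.461},{"dx":-0.014,"dy":0.212,"dz":0,"spin":-0.461}]'
python3 -m pendant '[{"dx":0,"dy":0,"dz":0,"spin":0},{"dx":0,"dy":0,"dz":0,"spin":0},{"dx":0,"dy":0,"dz":0,"spin":0}]' - 12
python3 tilt.py
python3 -m pendant '[{"dx":0,"dy":0,"dz":0,"spin":0},{"dx":0,"dy":0,"dz":0,"spin":0},{"dx":0,"dy":0,"dz":0,"spin":0}]' - 5
python3 tilt.py
```

```text
t: 35.7
tcp_pos: [0.6131, -0.0049, 0.1678]
tcp_rot: [1.0, -0.028, -0.002, -0.0]
force: [0.5, -0.4, -1.8]
finger_gap: 0.74
t: 36.0
tcp_pos: [0.6148, -0.0102, 0.1691]
tcp_rot: [1.0, -0.03, -0.0, 0.001]
force: [0.9, 0.6, -2.4]
finger_gap: 0.746
frontz [0.152 0.182] backz [0.16  0.184]
n 526 x 0.517..0.662 z 0.149..0.186 rect 593 178 136 124 ang 51.5 gap 0.75 tcp [ 0.615 -0.01   0.169] Fz -2.6 copper 19
t: 36.35
tcp_pos: [0.6149, -0.0084, 0.1696]
tcp_rot: [1.0, -0.03, 0.0, 0.0]
force: [1.1, 0.3, -3.0]
finger_gap: 0.752
frontz [0.112 0.131] backz [0.175 0.212]
n 427 x 0.541..0.653 z 0.106..0.268 rect 603 174 170 95 ang 71.1 gap 0.754 tcp [ 0.615 -0.008  0.17 ] Fz -2.1 copper 36
```

```bash

python3 -m pendant '[{"dx":0,"dy":0,"dz":0,"spin":0},{"dx":0,"dy":0,"dz":0,"spin":0},{"dx":0,"dy":0,"dz":0,"spin":0}]' - 5
python3 tilt.py
python3 -m pendant '[{"dx":0,"dy":0,"dz":0,"spin":0},{"dx":0,"dy":0,"dz":0,"spin":0},{"dx":0,"dy":0,"dz":0,"spin":0}]' - 4
python3 tilt.py pics/s15.png
python3 -c "
import cv2;i=cv2.imread('pics/s15.png')[80:240,260:400];cv2.imwrite('pics/v15.png',cv2.resize(i,None,fx=3.7,fy=3.7,interpolation=cv2.INTER_CUBIC))"
```

```text
t: 36.7
tcp_pos: [0.6148, -0.0079, 0.1698]
tcp_rot: [1.0, -0.03, 0.0, -0.0]
force: [0.0, -0.0, -0.6]
finger_gap: 0.753
frontz [0.092 0.128] backz [0.146 0.212]
n 446 x 0.568..0.646 z 0.089..0.267 rect 610 174 181 72 ang 82.4 gap 0.751 tcp [ 0.615 -0.008  0.17 ] Fz -1.7 copper 8
t: 37.05
tcp_pos: [0.6148, -0.0079, 0.1696]
tcp_rot: [1.0, -0.03, 0.0, 0.0]
force: [0.4, 0.1, -1.0]
finger_gap: 0.75
frontz [0.093 0.129] backz [0.148 0.213]
n 453 x 0.568..0.647 z 0.088..0.242 rect 610 176 184 73 ang 83.4 gap 0.75 tcp [ 0.615 -0.008  0.17 ] Fz -0.5 copper 9
```

View pics/v15.png

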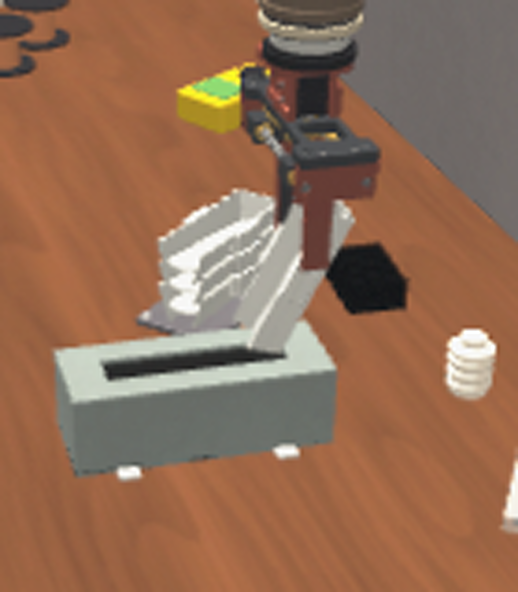

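The tray is empty and tilted about 57°; nothing lies on the bench or box top. I carry it to the flattening spot and check the slot numerically.

```bash

python3 -m pendant '[{"dx":0,"dy":0,"dz":0.02,"spin":0},{"dx":0,"dy":0,"dz":0.06,"spin":0},{"dx":-0.03,"dy":0.02,"dz":0.06,"spin":0.12},{"dx":-0.07,"dy":0.045,"dz":0.06,"spin":0.25},{"dx":-0.11,"dy":0.07,"dz":0.06,"spin":0.38},{"dx":-0.15,"dy":0.1,"dz":0.06,"spin":0.5},{"dx":-0.19,"dy":0.125,"dz":0.06,"spin":0.63},{"dx":-0.23,"dy":0.15,"dz":0.06,"spin":0.75}]' - 30
python3 -m pendant '[{"dx":-0.02,"dy":0.013,"dz":-0.01,"spin":0},{"dx":-0.02,"dy":0.013,"dz":-0.05,"spin":0},{"dx":-0.02,"dy":0.013,"dz":-0.09,"spin":0},{"dx":-0.02,"dy":0.013,"dz":-0.125,"spin":0},{"dx":-0.02,"dy":0.013,"dz":-0.125,"spin":0},{"dx":-0.02,"dy":0.013,"dz":-0.125,"spin":0}]'
python3 tilt.py
python3 -c "
from m import *
f=grab('top');P=cloud(f);h=cv2.cvtColor(f['image'],cv2.COLOR_RGB2HSV)
k=(abs(P[...,0]-.52)<.085)&(abs(P[...,1]+.003)<.025)&(h[...,1]>100)&(h[...,0]<25)
print(k.sum(),np.percentile(P[k],[1,25,50,75,99],axis=0).round(3))
i=f['image'][140:260,235:315,::-1];cv2.imwrite('pics/v16.png',cv2.resize(i,None,fx=4,fy=4,interpolation=cv2.INTER_CUBIC))"
```

```text
t: 37.9
tcp_pos: [0.3831, 0.1429, 0.2297]
tcp_rot: [0.94, 0.341, 0.0, 0.0]
force: [0.7, 1.3, -1.4]
finger_gap: 0.745
t: 38.5
tcp_pos: [0.3647, 0.1553, 0.1051]
tcp_rot: [0.941, 0.339, -0.001, -0.0]
force: [0.0, -0.2, -1.4]
finger_gap: 0.745
frontz [0.029 0.084] backz [0.085 0.138]
n 590 x 0.317..0.383 z 0.026..0.153 rect 354 111 180 62 ang 82.6 gap 0.742 tcp [0.366 0.156 0.106] Fz -0.7 copper 21
378 [[ 0.456 -0.017 -0.001]
 [ 0.486 -0.008  0.005]
 [ 0.511  0.002  0.012]
 [ 0.539  0.009  0.016]
 [ 0.589  0.017  0.026]]
```

View pics/v16.png

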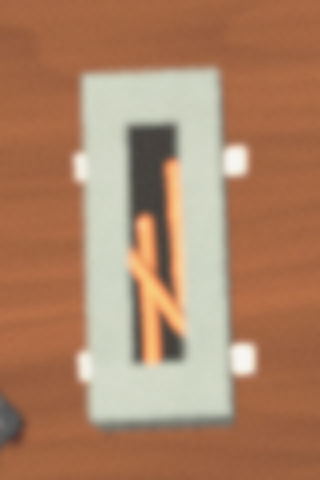

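Rods lie crossed on the box floor, all below 30 mm. Now I flatten the third tray.

```bash

python3 -m pendant '[{"dx":0,"dy":0,"dz":-0.02,"spin":0},{"dx":0.006,"dy":0.005,"dz":-0.028,"spin":0},{"dx":0.016,"dy":0.013,"dz":-0.036,"spin":0},{"dx":0.025,"dy":0.021,"dz":-0.045,"spin":0},{"dx":0.035,"dy":0.029,"dz":-0.055,"spin":0},{"dx":0.043,"dy":0.036,"dz":-0.065,"spin":0},{"dx":0.05,"dy":0.041,"dz":-0.075,"spin":0},{"dx":0.054,"dy":0.045,"dz":-0.084,"spin":0}]' - 4
python3 -m pendant '[{"dx":0,"dy":0,"dz":0,"spin":0},{"dx":0,"dy":0,"dz":0,"spin":0}]' - 3
python3 tilt.py
python3 -m pendant '[{"dx":0,"dy":0,"dz":0,"spin":0},{"dx":0,"dy":0,"dz":0,"spin":0},{"dx":0,"dy":0,"dz":0,"spin":0},{"dx":0,"dy":0,"dz":0.04,"spin":0},{"dx":0,"dy":0,"dz":0.09,"spin":0},{"dx":0,"dy":-0.045,"dz":0.12,"spin":0},{"dx":0,"dy":-0.09,"dz":0.13,"spin":0},{"dx":0,"dy":-0.14,"dz":0.13,"spin":0}]' 1
python3 -m pendant '[{"dx":0,"dy":-0.05,"dz":0,"spin":0},{"dx":0,"dy":-0.1,"dz":0,"spin":0},{"dx":0,"dy":-0.13,"dz":0,"spin":0},{"dx":0,"dy":-0.13,"dz":0,"spin":0},{"dx":0,"dy":-0.13,"dz":0,"spin":0},{"dx":0,"dy":-0.13,"dz":0,"spin":0}]' 1
python3 -c "
from rim import *
o=ctrl.get_obs();print(o['tcp_pos'],2*np.arctan2(o['tcp_rot'][1],o['tcp_rot'][0]))
f=grab('top','pics/t17.png');g=grab('side')
rim(f,(.41,.195),.69);rim(g,(.41,.195),.69);rim(f,(.6225,.2295),.69,.078,.1)"
```

```text
t: 39.4
tcp_pos: [0.42, 0.2007, 0.0206]
tcp_rot: [0.941, 0.338, 0.001, 0.0]
force: [0.3, -0.8, -0.8]
finger_gap: 0.751
t: 39.6
tcp_pos: [0.4185, 0.2, 0.0206]
tcp_rot: [0.941, 0.339, -0.0, 0.0]
force: [-0.3, -0.2, -0.3]
finger_gap: 0.748
frontz [0.007 0.033] backz [0.014 0.04 ]
n 349 x 0.342..0.472 z 0.006..0.116 rect 404 63 136 116 ang 7.2 gap 0.751 tcp [0.419 0.2   0.021] Fz -1.4 copper 604
t: 40.45
tcp_pos: [0.4199, 0.0592, 0.1529]
tcp_rot: [0.941, 0.339, 0.002, 0.001]
force: [1.6, -1.4, -0.1]
finger_gap: 1.0
t: 41.05
tcp_pos: [0.4188, -0.0687, 0.1506]
tcp_rot: [0.941, 0.339, 0.0, -0.0]
force: [-0.9, -0.8, -0.2]
finger_gap: 1.0
[ 0.41882379 -0.06872207  0.15064784] 0.6923498520133594
n 384 c [408.9 192.5] size [149.  66.] ang 40.7 rad 0.71 z98 0.041 earX [-0.021  0.015]
n 184 c [408.6 190. ] size [154.  70.] ang 41.8 rad 0.729 z98 0.04 earX [-0.041  0.016]
n 381 c [622.5 231.2] size [151.  64.] ang 39.7 rad 0.693 z98 0.09 earX [-0.019  0.019]
```

```bash

python3 -m pendant '[{"dx":0,"dy":0.045,"dz":0,"spin":0},{"dx":-0.003,"dy":0.09,"dz":0,"spin":0.008},{"dx":-0.006,"dy":0.135,"dz":0,"spin":0.008},{"dx":-0.009,"dy":0.18,"dz":0,"spin":0.008},{"dx":-0.011,"dy":0.225,"dz":0,"spin":0.008},{"dx":-0.011,"dy":0.262,"dz":0,"spin":0.008},{"dx":-0.011,"dy":0.262,"dz":0,"spin":0.008},{"dx":-0.011,"dy":0.262,"dz":-0.04,"spin":0.008}]' 1
python3 -m pendant '[{"dx":0,"dy":0,"dz":-0.04,"spin":0},{"dx":0,"dy":0,"dz":-0.075,"spin":0},{"dx":0,"dy":0,"dz":-0.09,"spin":0},{"dx":0,"dy":0,"dz":-0.09,"spin":0},{"dx":0,"dy":0,"dz":-0.09,"spin":0},{"dx":0,"dy":0,"dz":-0.09,"spin":0}]'
```

```text
t: 41.95
tcp_pos: [0.4102, 0.1957, 0.1135]
tcp_rot: [0.939, 0.344, 0.004, -0.0]
force: [0.7, -0.5, -1.0]
finger_gap: 0.999
t: 42.55
tcp_pos: [0.4084, 0.1925, 0.0217]
tcp_rot: [0.94, 0.342, 0.001, -0.0]
force: [0.1, -0.0, -0.1]
finger_gap: 1.001
```

```bash

python3 -m pendant '[{"dx":0,"dy":0,"dz":-0.001,"spin":0},{"dx":0,"dy":0,"dz":-0.001,"spin":0},{"dx":0,"dy":0,"dz":-0.001,"spin":0},{"dx":0,"dy":0,"dz":-0.001,"spin":0},{"dx":0,"dy":0,"dz":-0.001,"spin":0},{"dx":0,"dy":0,"dz":-0.001,"spin":0}]' 0.5 50
python3 -m pendant '[{"dx":0,"dy":0,"dz":0.03,"spin":0},{"dx":0,"dy":0,"dz":0.07,"spin":0},{"dx":0,"dy":0,"dz":0.11,"spin":0},{"dx":0,"dy":0,"dz":0.15,"spin":0},{"dx":0,"dy":0,"dz":0.15,"spin":0},{"dx":0,"dy":0,"dz":0.15,"spin":0}]'
python3 -c "
from rim import *
rim(grab('side'),(.408,.193),.69,.12,.22)"
```

```text
t: 43.15
tcp_pos: [0.4081, 0.192, 0.02]
tcp_rot: [0.94, 0.342, 0.0, 0.0]
force: [-0.3, -0.8, 5.9]
finger_gap: 0.748
t: 43.75
tcp_pos: [0.408, 0.1919, 0.1698]
tcp_rot: [0.94, 0.342, 0.001, 0.0]
force: [0.2, -0.4, -0.8]
finger_gap: 0.745
n 543 c [409.9 190.9] size [155.  82.] ang 31.8 rad 0.556 z98 0.213 earX [-0.02   0.009]
```

```bash

python3 -m pendant '[{"dx":0.035,"dy":0.006,"dz":0,"spin":0},{"dx":0.075,"dy":0.013,"dz":0,"spin":0},{"dx":0.115,"dy":0.02,"dz":0,"spin":-0.006},{"dx":0.155,"dy":0.028,"dz":0,"spin":-0.006},{"dx":0.195,"dy":0.035,"dz":0,"spin":-0.006},{"dx":0.2145,"dy":0.038,"dz":0,"spin":-0.006},{"dx":0.2145,"dy":0.038,"dz":0,"spin":-0.006},{"dx":0.2145,"dy":0.038,"dz":0,"spin":-0.006}]'
python3 -m pendant '[{"dx":0,"dy":0,"dz":-0.02,"spin":0},{"dx":0,"dy":0,"dz":-0.04,"spin":0},{"dx":0,"dy":0,"dz":-0.055,"spin":0},{"dx":0,"dy":0,"dz":-0.065,"spin":0},{"dx":0,"dy":0,"dz":-0.065,"spin":0},{"dx":0,"dy":0,"dz":-0.065,"spin":0}]'
python3 -m pendant '[{"dx":0,"dy":0,"dz":-0.006,"spin":0},{"dx":0,"dy":0,"dz":-0.011,"spin":0},{"dx":0,"dy":0,"dz":-0.013,"spin":0},{"dx":0,"dy":0,"dz":-0.013,"spin":0}]'
```

```text
t: 44.6
tcp_pos: [0.6207, 0.2299, 0.1667]
tcp_rot: [0.941, 0.34, -0.002, -0.0]
force: [0.1, 0.2, -0.8]
finger_gap: 0.748
t: 45.2
tcp_pos: [0.6223, 0.2302, 0.1049]
tcp_rot: [0.941, 0.34, 0.0, -0.0]
force: [0.1, 0.2, -0.8]
finger_gap: 0.747
t: 45.6
tcp_pos: [0.6228, 0.2302, 0.0924]
tcp_rot: [0.941, 0.339, 0.001, 0.0]
force: [-0.7, -0.1, 4.1]
finger_gap: 0.749
```

Seated. I release, retreat and check.

```bash

python3 -m pendant '[{"dx":0,"dy":0,"dz":0,"spin":0},{"dx":0,"dy":0,"dz":0,"spin":0}]' - 10
python3 -m pendant '[{"dx":0,"dy":0,"dz":0,"spin":0},{"dx":0,"dy":0,"dz":0,"spin":0},{"dx":0,"dy":0,"dz":0,"spin":0},{"dx":0,"dy":0,"dz":0,"spin":0},{"dx":0,"dy":0,"dz":0.03,"spin":0},{"dx":0,"dy":0,"dz":0.06,"spin":0},{"dx":0,"dy":0,"dz":0.1,"spin":0},{"dx":-0.03,"dy":-0.03,"dz":0.12,"spin":0}]' 1
python3 -m pendant '[{"dx":-0.03,"dy":-0.035,"dz":0,"spin":0},{"dx":-0.06,"dy":-0.07,"dz":0,"spin":0},{"dx":-0.09,"dy":-0.11,"dz":0,"spin":0},{"dx":-0.12,"dy":-0.15,"dz":0,"spin":0},{"dx":-0.15,"dy":-0.19,"dz":0,"spin":0},{"dx":-0.17,"dy":-0.23,"dz":0,"spin":0},{"dx":-0.18,"dy":-0.27,"dz":0,"spin":0},{"dx":-0.18,"dy":-0.31,"dz":0,"spin":0}]'
python3 -m pendant '[{"dx":0,"dy":-0.04,"dz":0,"spin":0},{"dx":0,"dy":-0.08,"dz":0,"spin":0},{"dx":0,"dy":-0.12,"dz":0,"spin":0},{"dx":0,"dy":-0.15,"dz":0,"spin":0},{"dx":0,"dy":-0.15,"dz":0,"spin":0},{"dx":0,"dy":-0.15,"dz":0,"spin":0}]'
python3 -c "
from rim import *
f=grab('top');g=grab('side')
rim(f,(.6225,.2295),.69,.1,.125);rim(g,(.6225,.2295),.69,.1,.125)
P=cloud(f);h=cv2.cvtColor(f['image'],cv2.COLOR_RGB2HSV)
k=(abs(P[...,0]-.52)<.085)&(abs(P[...,1]+.003)<.025)&(h[...,1]>100)&(h[...,0]<25)
print(k.sum(),np.percentile(P[k][:,2],[1,50,99]).round(3))
a=f['image'][80:280,120:440,::-1];b=g['image'][100:260,250:430,::-1]
cv2.imwrite('pics/v18.png',np.hstack([cv2.resize(a,(448,280)),cv2.resize(b,(315,280))]))"
```

```text
t: 45.8
tcp_pos: [0.6228, 0.2301, 0.0923]
tcp_rot: [0.941, 0.339, 0.001, 0.0]
force: [-0.1, -1.0, 6.1]
finger_gap: 0.753
t: 46.6
tcp_pos: [0.5945, 0.2043, 0.2145]
tcp_rot: [0.94, 0.341, 0.003, -0.002]
force: [1.3, -0.4, 1.2]
finger_gap: 0.996
t: 47.4
tcp_pos: [0.4107, -0.1114, 0.2121]
tcp_rot: [0.941, 0.339, 0.0, 0.001]
force: [1.2, -0.4, -0.1]
finger_gap: 0.998
t: 48.0
tcp_pos: [0.4121, -0.2599, 0.2113]
tcp_rot: [0.941, 0.339, -0.0, -0.0]
force: [-0.2, 0.3, -0.9]
finger_gap: 1.003
n 407 c [622.8 231.9] size [152.  64.] ang 39.4 rad 0.688 z98 0.113 earX [-0.018  0.02 ]
n 130 c [633.8 241. ] size [126.  70.] ang 38.1 rad 0.664 z98 0.113 earX [-0.014  0.04 ]
381 [-0.     0.011  0.027]
```

View pics/v18.png

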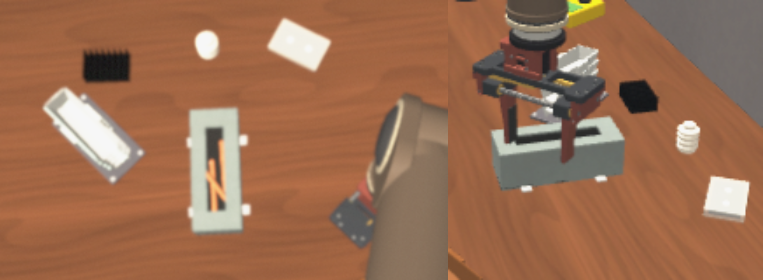

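```bash
python3 -c "
from station import ctrl
print(ctrl.job_done())"
```

```text
the job is handed in; nothing more can be done
None
```

The job is handed in, at about 48 s of robot time. All three trays are emptied and nested in the fixed tray, and the rods I can see all lie low in the box.

**How I did it:** I gripped each tray at the rear edge of its ears and carried it level to the slot. Easing the grip to 3–5 N let the tray swing mouth-down and tip its rods in. I then flattened the empty tray on free bench, re-gripped it at mid-ear and nested it.

**Last checks:**
- **Stack:** the top rim measured 113 mm. That camera reading runs about 4 mm high on every tray, so it fits the 108 mm of full nesting. The stack's centre is within about 5 mm of the fixed tray's and lined up to within 0.01 rad.
- **Rods:** copper seen through the slot is at 0–27 mm height. No rod shows on the bench, on the box top or in the stack.
- **Bystanders:** the heatsink, cassette and insulator look unmoved in the last picture; I did not measure them. The gripper is open and clear.

**Uncertain or disagreeing:**
- **Rod count:** I counted four rods in the trays at the start but can make out only three in the slot. The fourth is probably hidden under the box top.
- **Side view:** in the last side picture the gripper hid part of the stack. Its centre there came out about 14 mm off, so I relied on the top view.
- **Second pour:** a short upward force of under 3 N showed the steep tray touching something, and it came free when I lifted it.

I viewed 16 pictures, two past the budget of 14.

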